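Change the jar shaker over to another plate, load the jars and clamp

ROBOT

A 7-joint arm with a two-finger parallel gripper is mounted at the origin on a cart in front of the work surface, level with it; the furniture and walls round the work are solid. World frame = base frame: x ahead of the robot, y to its left, z up, the work surface at z = 0. Lengths are in m, angles in rad, forces in N, time in s.
With the tool pointing down it reaches from about 0.35 to 0.9 m from the base axis. Payload 7.2 kg.
Tool frame: the origin (TCP) lies at the very end of the fingers, on their centre line; the grasp point (between the pads) lies 19 mm behind it; z points along the fingers, y is the line along which they close (so a half turn about z gives the same grasp; the last joint's range is limited). The gripper opens to 88 mm and grips with 3 to 60 N. Pads are 20 mm wide; open, the fingers measure 115 mm over their backs; the gripper's body (75 mm by 178 mm) begins 61 mm behind the grasp point.
Start: joints at [1.236, 0.411, -0.013, 1.596, 0.006, 1.134, -0.082], TCP at [0.165, -0.603, 0.193] pointing down, gripper open.
Joint ranges: [-2.95, 2.95], [-0.29, 1.99], [-1.47, 1.44], [0.14, 2.54], [-1.03, 4.17], [0.13, 1.85], [-2.86, 2.86]. Speed limits (rad/s): [2.39, 2.39, 3.01, 3.01, 3.14, 3.14, 3.14].

INTERFACE

Orientations are given as a unit quaternion [x, y, z, w].
In Python, from plant import * gives the robot as it stands.
- The arm moves only by the tool step_arm, never from a script. Its argument "motion" is a list of rows, each a list of 2 entries, a list of its own where there are three numbers: the shift along the tool's x, y, z as a fraction of full scale, then the turn, a rotation vector about the tool's x, y, z as a fraction of full scale. In form: [[[tx, ty, tz], [ax, ay, az]], ...]. A call has 1 to 8 rows; each row is the pose to reach, as a shift and turn from the pose commanded when the call began, along the tool's axes at that moment, turning the shorter way round; what a row does not reach only later rows make up. Full scale, the value 1, is 0.25 m for a shift and 360 degrees for a turn. A row lasts 1/10 s, in which the tool goes at most 50 mm and 8.59 degrees, less where a joint would pass 70% of its speed; a pose out of reach is approached as far as the arm can. A call with a number of a shift or a turn outside -1 to 1 is refused whole. A call with a gripper value outside its range is refused whole. "jaw" is the closure, from -1 (fully open) to 1 (shut), set as the call begins (left out, the last holds). The fingers move at their own pace and stop on an object; "squeeze" is the grip in N (left out, the last holds). Time passes only in rows, so rows that repeat a pose let the fingers close. It gives the time, the measured TCP pose, the force, the opening and the grip force at its end, in the units of the state.
- read_state(): the state, without advancing time (a new reading comes with each control period).
- grab_frame(name): name is "scene" or "top"; returns a dict with "img" (480x640x3 uint8, blue, green, red), "camera_matrix" (3x3 intrinsics, pixels), "k1" (the pictures are not rectified: a ray, as slopes to the right and down, at radius r is drawn at 1 + k1 r^2 times it, then the intrinsics apply), "rvec" (rotation vector, rad) and "tvec" (3), from world to camera coordinates, as OpenCV has them. Camera axes: x right, y down, z forward; pixel columns grow to the right and rows downward; lengths in m; the calibration is good to about 2 mm. A picture is of the moment at which its call begins. There is no depth.
- hand_in(): hands the job in; it is judged then, once.
Trained networks look in a picture, given as the dict that the camera call returned (one of the last four; its "shot" number tells which), for a name from the list of things; names that differ only in an ending like _2 or _b are one class to them, and where a whole thing is asked for, a point or a joint stands for the part that bears it (a point fixed in the world has none). Each returns a list of dicts, best first, with "score" (0 to 1); they miss things now and then, are a little off and sometimes report something else, mostly with a low value. They report only what shows in the picture. A call takes as long as a camera call.
- spot_in(picture, name): "point" ([x, y, z] in m, in world coordinates, good to about 4 mm: the middle of the surface that is visible of it).
- trace(picture, name): "pixels" (480x640 bool, what is visible of it).
- tip_of(picture, name): "point" ([x, y, z] in m, in world coordinates, good to about 4 mm: a listed point, or the origin of a listed thing).
The state is a dict: "time_s": time; "joint_positions": joint angles; "dq": joint speeds; "effort": joint torques, N m; "ee_pos": TCP position; "tcp_rot": TCP orientation; "contact_force": force on the tool from outside, world axes, zero at the start; "ft_torque": the same for the moment, N m; "width": finger opening in m; "gripper_force": force on a finger pad.
Only numpy, scipy, OpenCV 4.12 (cv2) and the standard library are available. Lean on these libraries where they do the work, as an engineer would, in place of code of your own. Each camera call takes 0.05 s, during which the arm holds its last target. There are 200 camera calls.

TASK

Change the jar shaker over to the jars standing on the worktop: swing its toggle clamp fully back, take off the plate with the yellow bail and hang it by that bail on the free hook, and stand every jar upright in its own hole of the block. Then lift the plate with the blue bail up and off its hook, lower it over the two guide pins until it lies flat on their shoulders, and swing the clamp handle over centre to its stop so that the clamp presses on that plate. Leave the marker and the red bung where they lie.

Things in the scene. Friction and masses are not known exactly. Their poses are not given: they have to be found in the camera images.
- shaker: Jar shaker, fixed to the worktop, at another place and turn each time: white housing 196 x 292 x 34 mm (x, y, z), black control panel on its -x side, toward the robot. Origin at worktop height under the centre of the aluminium jar block (112 x 100 mm, top 60 mm up). The toggle clamp stands on a grey pedestal on the -y side (y = -105 to -200 mm), its arm over the block when shut.
- hole_1 (a point): Centre of the mouth of a jar hole in the block's top (60 mm up), at shaker x -28, y +23 mm. All four holes: 33 mm across, 18 mm deep, 2 mm chamfer; a jar then stands 42 mm above the worktop, its top 16 mm showing. Fingers that close along the shaker's x have room beside a jar (holes 56 mm apart in x, 46 in y).
- hole_2 (a point): The same for the hole at shaker x +28, y +23 mm.
- hole_3 (a point): The same for the hole at shaker x -28, y -23 mm.
- hole_4 (a point): The same for the hole at shaker x +28, y -23 mm.
- plate_seat (a point): Midway between the two steel guide pins, at the height of their shoulders (79 mm up); axes as the shaker's. A plate's origin lies here when it is home. The pins stand at x +70 and -70 mm, y 0, of this point: shoulder 14 mm across, above it a pin 8 mm across whose tapered tip is 20 mm higher. Four 9 mm standoffs at x +-72, y +-41 mm, as high as the shoulders, carry the plate's corners.
- clamp_handle (a joint): Angle of the red clamp handle about the shaker's +x (rad): 0 at the shut stop (leaning 25 degrees toward the block), 0.09 at dead centre, 1.55 fully back (leaning 64 degrees away from the block). It stays shut over centre and open by its weight. It moves with a few newtons at the grip; clamping the plate takes up to about 10 N near dead centre.
- handle_hinge (a point): Hinge axis of the handle, fixed in the shaker at x 0, y -176, z 144 mm; axes as the shaker's, the hinge turns about x. The handle swings in the plane x = 0 and drives the clamp arm through a link.
- handle_grip (a point): Point on the centre line of the handle's red grip, 92 mm from the hinge (the grip is 17 mm round and runs from 62 to 112 mm from the hinge). It moves on a circle about the hinge. Pinch it from above with fingers closing along the shaker's x; it turns between the pads as it swings.
- spindle: Sprung spindle with a black rubber tip 19 mm across at the end of the clamp arm; it presses on the plate's thrust pad. Origin on the arm's pivot (shaker y -125, z 147 mm), not at the tip. Shut, the tip is over the block's centre; open, the arm stands upright, its end 280 mm above the worktop, over shaker y -95 to -140 mm: keep hand and plate clear of it.
- plate_blue: Aluminium retaining plate for these jars, 166 x 92 x 5 mm (x, y, z), about 0.22 kg, with a 12 mm square hole at x +70 and -70 mm for the guide pins, and a steel bail (arch) with a blue top bar. Origin: centre of the underside, z up. It hangs level on a hook by the middle of the bail, the hook running along the plate's y. Fits the pins either way round.
- bail_blue (a point): Centre of the blue bail's top bar, 45 mm above the plate's underside; axes as the plate's. The bail, of flat bar 16 mm wide (y) and 8 mm thick, stands in the plate's x-z plane: 62 mm over the outsides of its legs, so fingers closing along the plate's x can straddle it. On the bar's middle is a steel thrust pad 20 mm across, top 8 mm above this point.
- plate_yellow: A like plate for shorter jars (12 mm black pads below it), with a yellow bail, same size, weight and origin; at the start it lies on the pin shoulders under the shut clamp.
- bail_yellow (a point): Centre of the yellow bail's top bar, 45 mm above that plate's underside; the bail is like the blue one.
- hook_stand_1: Fixed stand whose hook carries the blue plate at the start. The hook, an 8 mm rod 125 mm up, runs from a post at the stand's x +70 mm to x -30 mm, its free end turned up (top 137 mm up), toward the robot. Origin on the worktop under the hanging bail. To free a plate raise it 8 to 27 mm (the rod is between bail and plate), then draw it 95 mm along the stand's -x; to hang one, the reverse.
- hook_stand_2: The other hook stand, of the same make, its hook free at the start. A plate hung up has its underside 88 mm above the worktop and its x along the stand's y.
- jar_a: An amber glass sample jar with a white screw cap, 30 mm in diameter, 34 mm tall, 35 g, standing on the worktop; origin at the centre of its underside, z up. May be absent.
- jar_b: An amber glass sample jar with a black screw cap, 30 mm in diameter, 34 mm tall, 35 g, standing on the worktop; origin at the centre of its underside, z up. May be absent.
- jar_c: An amber glass sample jar with a white screw cap, 30 mm in diameter, 34 mm tall, 35 g, standing on the worktop; origin at the centre of its underside, z up. May be absent.
- jar_d: An amber glass sample jar with a black screw cap, 30 mm in diameter, 34 mm tall, 35 g, standing on the worktop; origin at the centre of its underside, z up. May be absent.
- marker_pen: A felt marker lying on the worktop, 134 mm long; leave alone.
- bung: A red rubber bung, 33 mm across; leave alone.

How it is judged:
By the outcome, as a careful person would: the job done as asked, in the order asked, and still so for the second after the job is handed in, with the robot touching nothing.
Of jar_a, jar_b, jar_c, jar_d only 2 to 4 are there at a start; the rules pass over those that are not, and their reading is None.
At some moment in a run one of jar_a, jar_b, jar_c, jar_d may be knocked a few centimetres aside while the robot is not near it.
It also fails if it takes over 210 s, if anything falls off the work surface, if the arm or the gripper's body presses on something with over 40 N, if the wrist force passes 120 N, or if a joint passes its speed limit or range.

## Working session

There is one attempt and no reset: what is moved stays moved. The work goes in short steps, Python scripts to look and compute and a tool call to move; the robot and the scene stay as the last step left them, time stands still between calls to the robot, and variables do not carry over. Pictures are saved under pics/ and viewed, at most 14 in all, crops included, and the job is handed in when it is done.

Besides the shell and the picture viewer there is one more tool, called after "Call:" as name(argument=value, ...), one argument or row to a line, values as JSON. step_arm: Moves the arm, as the interface text tells. Its arguments: {"type":"object","properties":{"motion":{"type":"array"},"jaw":{"type":"number"},"squeeze":{"type":"number"}},"required":["motion"]}

```bash
ls; mkdir -p pics; cat > h.py <<'E'
from plant import *
import numpy as np, cv2
from scipy.spatial.transform import Rotation as R
np.set_printoptions(precision=4,suppress=True)
def look(n,f):
    p=grab_frame(n); cv2.imwrite('pics/'+f,p['img']); return p
E
python3 - <<'E'
from h import *
s=read_state(); print(s['time_s'],s['ee_pos'],s['tcp_rot'],s['width'])
for n in ['scene','top']:
    p=look(n,n+'0.png')
    print(n,p['k1'],p['rvec'],p['tvec'],p['camera_matrix'].tolist() if hasattr(p['camera_matrix'],'tolist') else p['camera_matrix'])
    for o in ['shaker','plate_seat','hole_1','handle_hinge','handle_grip','bail_blue','bail_yellow','plate_blue','plate_yellow','hook_stand_1','jar_a','jar_b','marker_pen','bung','spindle']:
        try: print(n,o,[(np.round(d['point'],4).tolist(),round(d['score'],2)) for d in tip_of(p,o)][:6])
        except Exception as e: print(o,e)
E
```

```text
pics
0.0 [ 0.1646 -0.6024  0.1925] [ 0.9911  0.133  -0.0002 -0.0008] 0.08783680623707912
scene 0.011189332383836247 [ 0.9957 -2.397   1.0904] [0.3637 0.3753 1.0903] [[483.6544789893976, 0.0, 310.5832187630666], [0.0, 483.6544789893976, 239.1218126920499], [0.0, 0.0, 1.0]]
scene shaker [([0.4842, -0.1022, 0.0006], 0.72)]
scene plate_seat [([0.4817, -0.0996, 0.0781], 0.64), ([0.4509, 0.106, -0.0033], 0.47)]
scene hole_1 [([0.4524, -0.0729, 0.0544], 0.96), ([0.507, -0.1161, 0.0643], 0.77), ([0.4542, -0.1216, 0.0573], 0.65), ([0.5069, -0.0737, 0.0595], 0.58)]
scene handle_hinge [([0.4857, -0.2713, 0.145], 0.82)]
scene handle_grip [([0.4807, -0.2374, 0.2289], 0.46)]
scene bail_blue [([0.5204, 0.2573, 0.1347], 0.9), ([0.5573, 0.0373, -0.0035], 0.41), ([0.4759, -0.0958, 0.1264], 0.33)]
scene bail_yellow [([0.4772, -0.0986, 0.1274], 0.81)]
scene plate_blue [([0.5197, 0.2629, 0.087], 0.64)]
scene plate_yellow [([0.4798, -0.1008, 0.0792], 0.6)]
scene hook_stand_1 [([0.5201, 0.4654, -0.0002], 0.95), ([0.5169, 0.2653, 0.0038], 0.68)]
scene jar_a [([0.5427, 0.107, 0.003], 0.67), ([0.5524, 0.0379,
[... 1141 characters left out ...]
llow [([0.4814, -0.0999, 0.1224], 0.75)]
top plate_blue [([0.453, -0.0738, 0.063], 0.35)]
top plate_yellow [([0.4806, -0.1001, 0.0811], 0.58), ([0.4787, -0.0937, -0.0019], 0.42), ([0.4801, -0.0955, 0.1225], 0.15)]
top hook_stand_1 [([0.5102, 0.259, -0.0021], 0.7), ([0.5238, 0.466, -0.0032], 0.68)]
top jar_a [([0.5457, 0.1078, -0.0006], 0.57), ([0.552, 0.0395, 0.0006], 0.53), ([0.4488, 0.107, 0.0018], 0.49)]
top jar_b [([0.5457, 0.1078, -0.0006], 0.57), ([0.552, 0.0395, 0.0006], 0.53), ([0.4488, 0.107, 0.0018], 0.49)]
top marker_pen [([0.4287, -0.4738, -0.0006], 0.47), ([0.4543, -0.124, 0.06], 0.19)]
top bung [([0.6601, 0.0795, -0.0007], 0.5), ([0.5086, -0.0695, 0.0631], 0.36)]
top spindle []
```

View pics/top0.png

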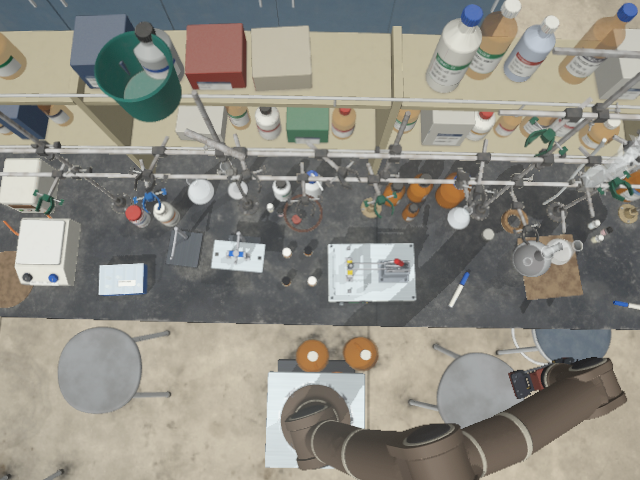

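View pics/scene0.png

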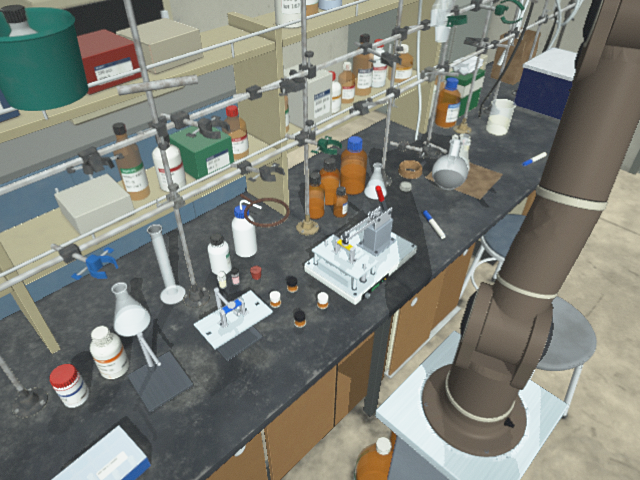

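Top view: robot below; shaker at (372,272), four jars at (287,252), (308,252), (286,282), (312,281), blue plate at (238,256), free hook at (182,246). The scene view agrees. I'll refine the poses with averaged detections and mask outlines.

```bash
cat >> h.py <<'E'
def cast(p,px,z):
    K=np.array(p['camera_matrix']);u=(np.asarray(px,float).reshape(-1,2)-K[:2,2])/K[[0,1],[0,1]]
    v=u.copy()
    for _ in range(10): v=u/(1+p['k1']*(v**2).sum(1,keepdims=True))
    Rm=cv2.Rodrigues(np.array(p['rvec'],float))[0];c=-Rm.T@np.array(p['tvec'],float)
    d=np.c_[v,np.ones(len(v))]@Rm
    return (c+d*((z-c[2])/d[:,2])[:,None])[:,:2]
def rect(p,name,z,near=None):
    out=[]
    for d in trace(p,name)[:4]:
        m=d['pixels'].astype(np.uint8)
        c=max(cv2.findContours(m,cv2.RETR_EXTERNAL,cv2.CHAIN_APPROX_NONE)[0],key=cv2.contourArea)
        w=cast(p,c[:,0],z)
        (x,y),(a,b),t=cv2.minAreaRect((w*1000).astype(np.float32))
        out.append((round(d['score'],2),int(m.sum()),round(x),round(y),round(a),round(b),round(t,1)))
    return out
E
python3 - <<'E'
from h import *
acc={}
for k in range(3):
  for n in ['top','scene']:
    p=grab_frame(n)
    for o in ['shaker','plate_seat','hole_1','handle_hinge','bail_yellow','bail_blue','plate_blue','hook_stand_1','jar_a']:
        for d in tip_of(p,o):
            if d['score']>.4: acc.setdefault(o,[]).append((n,d['point']))
    if k==0:
        for o,z in [('shaker',.034),('plate_yellow',.082),('plate_blue',.091),('hook_stand_1',0),('jar_a',.034)]: print(n,o,rect(p,o,z))
for o,l in acc.items():
    cl=[]
    for n,q in l:
        for c in cl:
            if np.linalg.norm(np.mean([b for a,b in c],0)-q)<.018: c.append((n,q));break
        else: cl.append([(n,q)])
    for c in cl: print(o,len(c),np.mean([b for a,b in c],0),np.std([b for a,b in c],0))
E
```

```text
top shaker [(0.73, 3653, 479, -177, 206, 288, 1.7), (0.64, 60, 447, 105, 29, 23, 46.3)]
top plate_yellow [(0.85, 1452, 484, -98, 171, 95, 0.8)]
top plate_blue [(0.82, 1372, 520, 261, 165, 95, 85.8), (0.67, 1169, 543, 439, 110, 125, 83.3)]
top hook_stand_1 [(0.57, 1136, 561, 464, 113, 132, 84.4), (0.51, 217, 598, 255, 32, 105, 1.2)]
top jar_a [(0.64, 68, 552, 36, 27, 27, 1.2), (0.61, 69, 543, 105, 31, 27, 28.0), (0.45, 49, 449, 20, 23, 20, 1.2), (0.37, 61, 447, 106, 26, 26, 46.6)]
scene shaker [(0.71, 95, 647, 92, 23, 49, 49.9), (0.21, 213, 606, -418, 51, 168, 32.3), (0.2, 2181, 561, 239, 180, 110, 86.1)]
scene plate_yellow [(0.63, 1421, 480, -96, 172, 99, 2.0)]
scene plate_blue [(0.57, 2145, 516, 264, 169, 99, 86.9), (0.44, 4340, 457, -201, 231, 493, 12.9)]
scene hook_stand_1 [(0.89, 874, 507, 262, 112, 51, 85.1), (0.8, 2405, 607, 457, 111, 228, 84.6), (0.23, 118, 674, 73, 29, 55, 49.8)]
scene jar_a [(0.73, 196, 435, 120, 33, 53, 46.9), (0.59, 151, 530, 120, 27, 54, 48.9), (0.58, 161, 439, 34, 27, 53, 44.7)]
shaker 6 [ 0.4833 -0.0985  0.0007] [0.0007 0.0024 0.0014]
shaker 1 [ 0.4805 
[... 938 characters left out ...]
27 0.0012]
bail_blue 1 [ 0.5085 -0.1162  0.0646] [0. 0. 0.]
bail_blue 1 [ 0.4798 -0.0971  0.0758] [0. 0. 0.]
bail_blue 1 [ 0.4859 -0.2738  0.1459] [0. 0. 0.]
plate_blue 6 [0.5179 0.259  0.0897] [0.0022 0.0039 0.0017]
plate_blue 1 [ 0.4801 -0.0992  0.1233] [0. 0. 0.]
hook_stand_1 5 [0.5137 0.2622 0.0007] [0.002  0.0023 0.0013]
hook_stand_1 6 [0.5226 0.4656 0.0005] [0.0012 0.0017 0.0016]
jar_a 5 [0.4487 0.0212 0.0017] [0.001  0.0015 0.0015]
jar_a 6 [ 0.5437  0.1085 -0.0002] [0.0021 0.0011 0.0025]
jar_a 5 [0.5517 0.039  0.0005] [0.0017 0.0016 0.0009]
jar_a 5 [ 0.4492  0.1066 -0.0003] [0.0005 0.0006 0.002 ]
jar_a 1 [ 0.4866 -0.236   0.2281] [0. 0. 0.]
jar_a 1 [ 0.4836 -0.0939 -0.0003] [0. 0. 0.]
```

```bash
cat >> h.py <<'E'
SO=np.array([.4811,-.0972]);SY=.030
def sh(x,y,z=0): # shaker -> world
    c,s=np.cos(SY),np.sin(SY); return np.array([SO[0]+c*x-s*y,SO[1]+s*x+c*y,z])
def rel(*goals,base=None):
    """goals (pos TCP, angle deg of tool y in world, tool down): print rows from present pose"""
    s=read_state();p0,q0=(np.array(s['ee_pos']),R.from_quat(s['tcp_rot'])) if base is None else base
    y0=q0.apply([0,1,0]);
    print('t',round(s['time_s'],1),'tcp',np.array(s['ee_pos']),'yang',round(np.degrees(np.arctan2(y0[1],y0[0])),2),'w',round(s['width'],4),'F',np.array(s['contact_force']),'g',round(s['gripper_force'],1),'q7',round(s['joint_positions'][6],2))
    for pos,a in goals:
        a=np.radians(a);y=np.array([np.cos(a),np.sin(a),0]);z=np.array([0,0,-1.]);x=np.cross(y,z)
        G=R.from_matrix(np.c_[x,y,z])
        d=q0.inv().apply(np.asarray(pos)-p0)/.25; r=(q0.inv()*G).as_rotvec()/(2*np.pi)
        print(np.round(d,4).tolist(),np.round(r,4).tolist())
E
python3 - <<'E'
from h import *
g=sh(0,-.137,.208);print(g)
rel(([.30,-.42,.32],1.7),([g[0],g[1],.30],1.7),(g,1.7))
E
```

```text
[ 0.4852 -0.2341  0.208 ]
t 5.1 tcp [ 0.1647 -0.6029  0.1934] yang -74.71 w 0.0881 F [-0.5185 -0.5238  0.5399] g 0.0 q7 -0.08
[0.7147, -0.563, -0.5066] [-0.0, -0.0, -0.2123]
[1.6253, -1.0848, -0.4266] [-0.0, -0.0, -0.2123]
[1.6253, -1.0848, -0.0586] [-0.0, -0.0, -0.2123]
```

Call:
step_arm(
  motion=[
    [[0.1,-0.1,-0.3],[0,0,-0.03]],
    [[0.71,-0.56,-0.5],[0,0,-0.1]],
    [[0.71,-0.56,-0.5],[0,0,-0.15]],
    [[0.71,-0.56,-0.5],[0,0,-0.21]],
    [[0.71,-0.56,-0.5],[0,0,-0.21]],
    [[0.71,-0.56,-0.5],[0,0,-0.21]],
    [[0.71,-0.56,-0.5],[0,0,-0.2123]],
    [[0.71,-0.56,-0.5],[0,0,-0.2123]],
  ],
  jaw=-0.2,
  squeeze=20,
)

```text
time_s: 5.9
ee_pos: [0.2999, -0.4204, 0.3191]
tcp_rot: [0.74, 0.672, -0.0, 0.001]
contact_force: [0.4, -0.1, -0.3]
width: 0.0527
gripper_force: 0.0
```

```bash
python3 - <<'E'
from h import *
g=sh(0,-.137,.208)
rel(([g[0],g[1],.30],1.7),(g,1.7))
E
```

```text
t 5.9 tcp [ 0.2999 -0.4204  0.3191] yang -5.49 w 0.0527 F [ 0.3826 -0.0677 -0.3479] g 0.0 q7 0.72
[0.8127, 0.6666, 0.076] [0.0001, 0.0002, -0.02]
[0.8132, 0.6663, 0.444] [0.0001, 0.0002, -0.02]
```

Call:
step_arm(
  motion=[
    [[0.81,0.667,0.076],[0,0,-0.02]],
    [[0.813,0.667,0.076],[0,0,-0.02]],
    [[0.813,0.667,0.076],[0,0,-0.02]],
    [[0.813,0.667,0.076],[0,0,-0.02]],
    [[0.813,0.667,0.076],[0,0,-0.02]],
    [[0.813,0.667,0.076],[0,0,-0.02]],
    [[0.813,0.667,0.076],[0,0,-0.02]],
  ],
)

```text
time_s: 6.6
ee_pos: [0.4873, -0.234, 0.2991]
tcp_rot: [0.698, 0.716, 0.0, -0.0]
contact_force: [0.3, -0.3, -1.3]
width: 0.0525
gripper_force: 0.0
```

```bash
python3 - <<'E'
from h import *
g=sh(0,-.137,.208)
rel((g,1.7))
p=look('scene','s1.png')
cv2.imwrite('pics/s1c.png',cv2.resize(p['img'][140:320,260:480],None,fx=3,fy=3,interpolation=cv2.INTER_CUBIC))
E
```

```text
t 6.6 tcp [ 0.4873 -0.234   0.2991] yang 1.51 w 0.0525 F [ 0.2612 -0.3071 -1.253 ] g 0.0 q7 0.28
[-0.0006, -0.0082, 0.3643] [-0.0, -0.0001, -0.0005]
```

View pics/s1c.png

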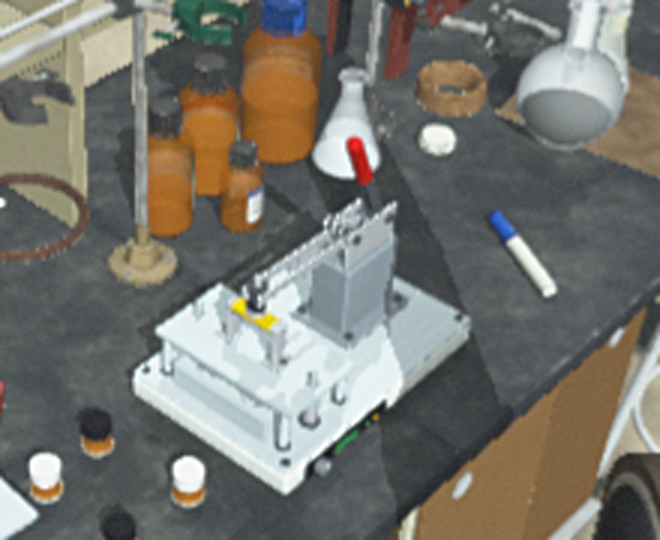

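The open fingers (top, x 330–410) straddle the line above the red handle (358,160). Descend and pinch.

Call:
step_arm(
  motion=[
    [[0,-0.008,0.18],[0,0,0]],
    [[0,-0.008,0.364],[0,0,0]],
    [[0,-0.008,0.364],[0,0,0]],
    [[0,-0.008,0.364],[0,0,0]],
  ],
)

```text
time_s: 7.05
ee_pos: [0.4831, -0.2379, 0.2092]
tcp_rot: [0.7, 0.714, -0.0, -0.0]
contact_force: [0.1, -0.4, 1.0]
width: 0.0531
gripper_force: 0.0
```

Call:
step_arm(
  motion=[
    [[0,0,0],[0,0,0]],
    [[0,0,0],[0,0,0]],
    [[0,0,0],[0,0,0]],
    [[0,0,0],[0,0,0]],
    [[0,0,0],[0,0,0]],
    [[0,0,0],[0,0,0]],
  ],
  jaw=1,
  squeeze=8,
)

```text
time_s: 7.65
ee_pos: [0.4853, -0.2363, 0.2089]
tcp_rot: [0.699, 0.715, 0.001, 0.001]
contact_force: [4.4, -0.8, 0.5]
width: 0.0166
gripper_force: 8.0
```

```bash
python3 - <<'E'
from h import *
print([ (sh(0,-.176-.092*np.sin(a-.436),.144+.092*np.cos(a-.436)-.019)) for a in (0,1.55)])
G=[]
for a in np.linspace(0,1.6,13)[1:]:
    G.append((sh(0,-.176-.092*np.sin(a-.436),.144+.092*np.cos(a-.436)-.019),1.7))
rel(*G)
E
```

```text
[array([ 0.4852, -0.2343,  0.2084]), array([ 0.4889, -0.3557,  0.1656])]
t 7.7 tcp [ 0.4853 -0.2363  0.2089] yang 1.26 w 0.0166 F [ 4.3806 -0.8079  0.5241] g 8.0 q7 0.25
[-0.0376, 0.0004, -0.0155] [0.0004, 0.0001, -0.0012]
[-0.0853, 0.0008, -0.0269] [0.0004, 0.0001, -0.0012]
[-0.1341, 0.0012, -0.0319] [0.0004, 0.0001, -0.0012]
[-0.1831, 0.0016, -0.0303] [0.0004, 0.0001, -0.0012]
[-0.2315, 0.0019, -0.0223] [0.0004, 0.0001, -0.0012]
[-0.2783, 0.0023, -0.0079] [0.0004, 0.0001, -0.0012]
[-0.3229, 0.0026, 0.0126] [0.0004, 0.0001, -0.0012]
[-0.3643, 0.0028, 0.0388] [0.0004, 0.0001, -0.0012]
[-0.4019, 0.003, 0.0703] [0.0004, 0.0001, -0.0012]
[-0.4349, 0.0032, 0.1066] [0.0004, 0.0001, -0.0012]
[-0.4628, 0.0033, 0.1469] [0.0004, 0.0001, -0.0012]
[-0.4852, 0.0034, 0.1905] [0.0004, 0.0001, -0.0012]
```

Call:
step_arm(
  motion=[
    [[-0.0376,0.004,-0.0155],[0,0,0]],
    [[-0.0853,0.006,-0.0269],[0,0,0]],
    [[-0.134,0.008,-0.032],[0,0,0]],
    [[-0.183,0.008,-0.03],[0,0,0]],
    [[-0.2315,0.008,-0.022],[0,0,0]],
    [[-0.278,0.009,-0.008],[0,0,0]],
    [[-0.323,0.009,0.0126],[0,0,0]],
    [[-0.364,0.009,0.039],[0,0,0]],
  ],
)

```text
time_s: 8.45
ee_pos: [0.4877, -0.329, 0.1981]
tcp_rot: [0.7, 0.714, -0.0, -0.0]
contact_force: [0.5, 0.1, 0.7]
width: 0.0004
gripper_force: 0.0
```

```bash
python3 - <<'E'
from h import *
G=[]
for a in np.linspace(0,1.6,13)[9:]:
    G.append((sh(0,-.176-.092*np.sin(a-.436),.144+.092*np.cos(a-.436)-.019),1.7))
rel(*G)
E
```

```text
t 8.4 tcp [ 0.4877 -0.329   0.1981] yang 1.17 w 0.0004 F [0.5314 0.0902 0.7284] g 0.0 q7 0.38
[-0.031, 0.0016, 0.0268] [-0.0001, 0.0001, -0.0015]
[-0.0641, 0.0019, 0.063] [-0.0001, 0.0001, -0.0015]
[-0.092, 0.0022, 0.1033] [-0.0001, 0.0001, -0.0015]
[-0.1144, 0.0025, 0.1469] [-0.0001, 0.0001, -0.0015]
```

```bash
python3 - <<'E'
from h import *
p=look('scene','s2.png')
print([(d['point'],d['score']) for d in tip_of(p,'handle_grip')])
q=grab_frame('top');print([(d['point'],d['score']) for d in tip_of(q,'handle_grip')])
cv2.imwrite('pics/s2c.png',cv2.resize(p['img'][140:320,260:480],None,fx=3,fy=3,interpolation=cv2.INTER_CUBIC))
E
```

```text
[([0.4787, -0.2852, 0.2368], 0.72)]
[([0.4884, -0.2764, 0.2362], 0.51)]
```

View pics/s2c.png

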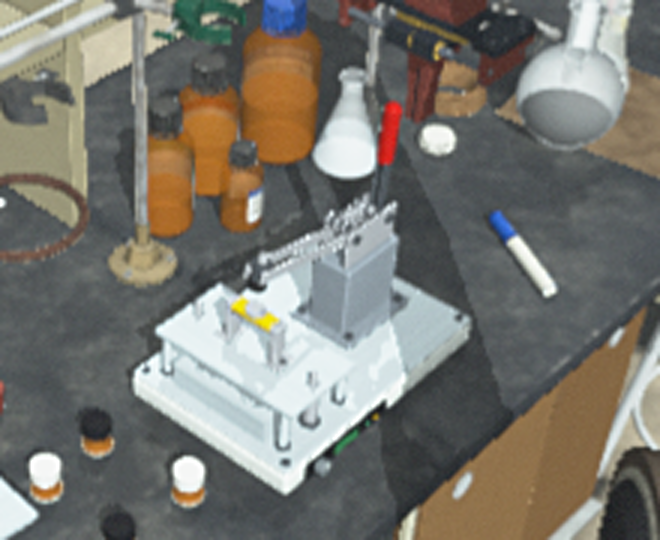

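The handle slipped out and stands near upright (388,135), fingers beyond it. Regrip firmer.

Call:
step_arm(
  motion=[
    [[0,0,-0.18],[0,0,0]],
    [[0,0,-0.36],[0,0,0]],
    [[0.1,0,-0.36],[0,0,0]],
    [[0.198,0,-0.36],[0,0,0]],
    [[0.198,0,-0.36],[0,0,0]],
    [[0.198,0,-0.2],[0,0,0]],
    [[0.198,0,-0.077],[0,0,0]],
    [[0.198,0,-0.077],[0,0,0]],
  ],
  jaw=-0.2,
)

```text
time_s: 9.45
ee_pos: [0.4847, -0.2769, 0.2141]
tcp_rot: [0.699, 0.715, -0.001, -0.003]
contact_force: [-1.0, 0.1, 0.3]
width: 0.0524
gripper_force: 0.0
```

Call:
step_arm(
  motion=[
    [[0,0,0],[0,0,0]],
    [[0,0,0],[0,0,0]],
    [[0,0,0],[0,0,0]],
    [[0,0,0],[0,0,0]],
    [[0,0,0],[0,0,0]],
    [[0,0,0],[0,0,0]],
  ],
  jaw=1,
  squeeze=30,
)

```text
time_s: 10.05
ee_pos: [0.4873, -0.2778, 0.2182]
tcp_rot: [0.699, 0.715, 0.0, 0.0]
contact_force: [0.7, 0.6, 0.0]
width: 0.0085
gripper_force: 0.0
```

```bash
python3 - <<'E'
from h import *
G=[]
for a in np.linspace(.5,1.6,9)[1:]:
    G.append((sh(0.002,-.176-.092*np.sin(a-.436),.144+.092*np.cos(a-.436)-.019),1.7))
rel(*G)
E
```

```text
t 10.1 tcp [ 0.4873 -0.2778  0.2182] yang 1.24 w 0.0085 F [0.7162 0.5699 0.0497] g 0.0 q7 0.31
[-0.0549, 0.0054, 0.0123] [0.0001, 0.0001, -0.0013]
[-0.1036, 0.0058, 0.0258] [0.0001, 0.0001, -0.0013]
[-0.15, 0.0062, 0.0458] [0.0001, 0.0001, -0.0013]
[-0.1932, 0.0065, 0.0721] [0.0001, 0.0001, -0.0013]
[-0.2324, 0.0069, 0.104] [0.0001, 0.0001, -0.0013]
[-0.2669, 0.0071, 0.141] [0.0001, 0.0001, -0.0013]
[-0.296, 0.0074, 0.1823] [0.0001, 0.0001, -0.0013]
[-0.3191, 0.0075, 0.2273] [0.0001, 0.0001, -0.0013]
```

```bash
python3 - <<'E'
from h import *
print(read_state()['width'],read_state()['gripper_force'])
for n in ['scene','top','scene']:
    p=look(n,'s3%s.png'%n); print([(d['point'],d['score']) for d in tip_of(p,'handle_grip')])
cv2.imwrite('pics/s3c.png',cv2.resize(p['img'][140:320,260:480],None,fx=3,fy=3,interpolation=cv2.INTER_CUBIC))
E
```

```text
0.008455714893570115 0.0
[([0.4824, -0.2593, 0.2372], 0.55)]
[([0.4847, -0.2584, 0.2339], 0.53), ([0.5062, -0.1196, 0.0626], 0.38)]
[([0.4807, -0.2575, 0.2318], 0.51)]
```

View pics/s3c.png

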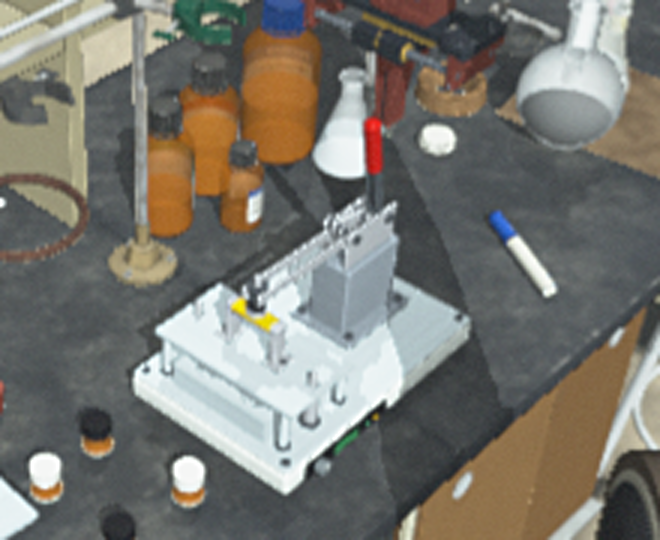

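The handle fell forward against its spindle (grip at ~(372,145)), since the arm's weight drives it. Regrip there.

Call:
step_arm(
  motion=[
    [[0,0,-0.18],[0,0,0]],
    [[0,0,-0.3],[0,0,0]],
    [[0.077,0.002,-0.3],[0,0,0]],
    [[0.077,0.002,-0.3],[0,0,0]],
    [[0.077,0.002,-0.15],[0,0,0]],
    [[0.077,0.002,0.02],[0,0,0]],
    [[0.077,0.002,0.02],[0,0,0]],
  ],
  jaw=-0.2,
)

```text
time_s: 11.05
ee_pos: [0.4831, -0.2571, 0.2068]
tcp_rot: [0.699, 0.715, -0.002, -0.005]
contact_force: [0.2, 0.2, -0.2]
width: 0.0513
gripper_force: 0.0
```

Call:
step_arm(
  motion=[
    [[0,0,0],[0,0,0]],
    [[0,0,0],[0,0,0]],
    [[0,0,0],[0,0,0]],
    [[0,0,0],[0,0,0]],
    [[0,0,0],[0,0,0]],
    [[0,0,0],[0,0,0]],
  ],
  jaw=1,
  squeeze=35,
)

```text
time_s: 11.65
ee_pos: [0.4859, -0.2586, 0.2137]
tcp_rot: [0.7, 0.715, -0.001, -0.001]
contact_force: [-6.1, 1.3, 6.9]
width: 0.0161
gripper_force: 35.0
```

```bash
python3 - <<'E'
from h import *
G=[]
s=read_state();y=-(s['ee_pos'][1]-sh(0,-.176)[1]);a0=.436+np.arcsin(y/.092);print(a0)
for a in np.linspace(a0,1.6,15)[1:]:
    G.append((sh(0.002,-.176-.092*np.sin(a-.436),.144+.092*np.cos(a-.436)-.019),1.7))
rel(*G)
E
```

```text
0.27715088560506823
t 11.7 tcp [ 0.4859 -0.2586  0.2137] yang 1.22 w 0.0161 F [-6.0979  1.2717  6.8742] g 35.0 q7 0.28
[-0.0345, 0.0085, -0.0126] [-0.0004, 0.0001, -0.0013]
[-0.0693, 0.0088, -0.0132] [-0.0004, 0.0001, -0.0013]
[-0.1039, 0.0091, -0.0105] [-0.0004, 0.0001, -0.0013]
[-0.1382, 0.0094, -0.0045] [-0.0004, 0.0001, -0.0013]
[-0.1717, 0.0097, 0.0047] [-0.0004, 0.0001, -0.0013]
[-0.2042, 0.01, 0.017] [-0.0004, 0.0001, -0.0013]
[-0.2354, 0.0104, 0.0322] [-0.0004, 0.0001, -0.0013]
[-0.265, 0.0107, 0.0504] [-0.0004, 0.0001, -0.0013]
[-0.2928, 0.0109, 0.0713] [-0.0004, 0.0001, -0.0013]
[-0.3185, 0.0112, 0.0947] [-0.0004, 0.0001, -0.0013]
[-0.3419, 0.0115, 0.1205] [-0.0004, 0.0001, -0.0013]
[-0.3627, 0.0117, 0.1483] [-0.0004, 0.0001, -0.0013]
[-0.3808, 0.012, 0.178] [-0.0004, 0.0001, -0.0013]
[-0.396, 0.0122, 0.2092] [-0.0004, 0.0001, -0.0013]
```

Call:
step_arm(
  motion=[
    [[-0.0345,0,-0.008],[0,0,0]],
    [[-0.069,0,-0.009],[0,0,0]],
    [[-0.104,0,-0.008],[0,0,0]],
    [[-0.138,0,-0.003],[0,0,0]],
    [[-0.172,0,0.006],[0,0,0]],
    [[-0.204,0,0.018],[0,0,0]],
    [[-0.235,0,0.033],[0,0,0]],
    [[-0.235,0,0.033],[0,0,0]],
  ],
)

```text
time_s: 12.45
ee_pos: [0.4881, -0.3182, 0.2043]
tcp_rot: [0.7, 0.714, -0.0, -0.0]
contact_force: [0.2, 0.1, -0.3]
width: 0.0005
gripper_force: 0.0
```

```bash
python3 - <<'E'
from h import *
G=[]
for a in np.linspace(.277,1.6,15)[8:]:
    G.append((sh(0.0,-.176-.092*np.sin(a-.436),.144+.092*np.cos(a-.436)-.019),1.7))
rel(*G)
E
```

```text
t 12.4 tcp [ 0.4881 -0.3182  0.2043] yang 1.15 w 0.0005 F [ 0.1534  0.0511 -0.3188] g 0.0 q7 0.37
[-0.0263, -0.0014, 0.013] [-0.0, 0.0, -0.0015]
[-0.0541, -0.0011, 0.0338] [-0.0, 0.0, -0.0015]
[-0.0798, -0.0009, 0.0573] [-0.0, 0.0, -0.0015]
[-0.1031, -0.0006, 0.083] [-0.0, 0.0, -0.0015]
[-0.124, -0.0004, 0.1108] [-0.0, 0.0, -0.0015]
[-0.1421, -0.0002, 0.1405] [-0.0, 0.0, -0.0015]
[-0.1573, -0.0001, 0.1717] [-0.0, 0.0, -0.0015]
```

Slipped again, so instead of pinching I'll push with closed fingers from the block side; the arm's weight keeps the handle against them.

Call:
step_arm(
  motion=[
    [[0,0,-0.18],[0,0,0]],
    [[0,-0.004,-0.35],[0,0,0]],
    [[0.2,-0.006,-0.35],[0,0,0]],
    [[0.39,-0.006,-0.35],[0,0,0]],
    [[0.39,-0.006,-0.35],[0,0,0]],
    [[0.39,-0.006,-0.15],[0,0,0]],
    [[0.39,-0.006,0.005],[0,0,0]],
    [[0.39,-0.006,0.005],[0,0,0]],
  ],
)

```text
time_s: 13.25
ee_pos: [0.4818, -0.2184, 0.1989]
tcp_rot: [0.699, 0.715, -0.001, -0.004]
contact_force: [-0.3, 0.3, 0.5]
width: 0.0003
gripper_force: 0.0
```

Call:
step_arm(
  motion=[
    [[-0.06,0,0],[0,0,0]],
    [[-0.12,0,0],[0,0,0]],
    [[-0.18,0,0],[0,0,0]],
    [[-0.24,0,0],[0,0,0]],
    [[-0.3,0,0.01],[0,0,0]],
    [[-0.36,0,0.03],[0,0,0]],
    [[-0.42,0,0.05],[0,0,0]],
    [[-0.45,0,0.06],[0,0,0]],
  ],
)

```text
time_s: 14.05
ee_pos: [0.4866, -0.3345, 0.1873]
tcp_rot: [0.7, 0.714, -0.0, -0.0]
contact_force: [0.3, 0.6, -0.3]
width: 0.0004
gripper_force: 0.0
```

```bash
python3 - <<'E'
from h import *
rel()
for n in ['top','scene']:
    p=look(n,'s4%s.png'%n); print([(d['point'],d['score']) for d in tip_of(p,'handle_grip')])
cv2.imwrite('pics/s4c.png',cv2.resize(p['img'][140:320,260:480],None,fx=3,fy=3,interpolation=cv2.INTER_CUBIC))
E
```

```text
t 14.1 tcp [ 0.4866 -0.3345  0.1873] yang 1.14 w 0.0004 F [ 0.3451  0.563  -0.26  ] g 0.0 q7 0.38
[([0.4887, -0.3453, 0.2018], 0.55)]
[([0.4828, -0.3488, 0.2032], 0.6)]
```

View pics/s4c.png

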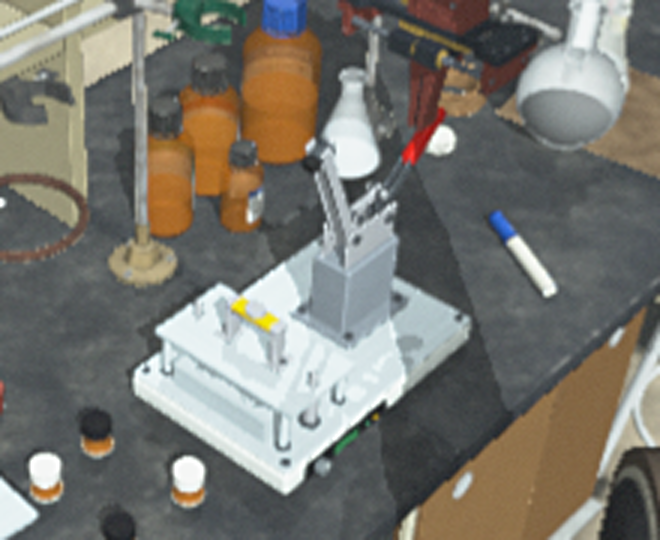

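Arm is up, handle at (425,140) leaning ~53°. Push the last bit to the stop.

Call:
step_arm(
  motion=[
    [[-0.02,0,0.02],[0,0,0]],
    [[-0.04,0,0.04],[0,0,0]],
    [[-0.05,0,0.06],[0,0,0]],
    [[-0.06,0,0.075],[0,0,0]],
    [[-0.06,0,0.075],[0,0,0]],
  ],
)

```text
time_s: 14.75
ee_pos: [0.4872, -0.3474, 0.1687]
tcp_rot: [0.7, 0.715, -0.0, -0.001]
contact_force: [-0.1, -0.0, -0.5]
width: 0.0008
gripper_force: 0.0
```

```bash
python3 - <<'E'
from h import *
rel()
for n in ['top','scene']:
    p=grab_frame(n); print([(d['point'],d['score']) for d in tip_of(p,'handle_grip')])
E
```

```text
t 14.8 tcp [ 0.4872 -0.3474  0.1687] yang 1.22 w 0.0008 F [-0.1438 -0.0243 -0.5456] g 0.0 q7 0.39
[([0.4918, -0.3561, 0.183], 0.7), ([0.4825, -0.2212, 0.1463], 0.52)]
[([0.4528, -0.0798, 0.0568], 0.66), ([0.484, -0.3599, 0.1869], 0.52)]
```

Call:
step_arm(
  motion=[
    [[-0.01,0,0.015],[0,0,0]],
    [[-0.02,0,0.03],[0,0,0]],
    [[-0.02,0,0.03],[0,0,0]],
  ],
)

```text
time_s: 15.25
ee_pos: [0.4887, -0.3504, 0.1646]
tcp_rot: [0.699, 0.715, 0.001, 0.0]
contact_force: [-6.2, 8.5, 20.4]
width: 0.0003
gripper_force: 11.1
```

Call:
step_arm(
  motion=[
    [[0,0,-0.2],[0,0,0]],
    [[0,0,-0.4],[0,0,0]],
    [[0,0,-0.6],[0,0,0]],
    [[0,0,-0.7],[0,0,0]],
  ],
  jaw=-1,
)

```text
time_s: 15.65
ee_pos: [0.4888, -0.3527, 0.342]
tcp_rot: [0.699, 0.715, 0.0, 0.003]
contact_force: [0.7, -0.5, -0.1]
width: 0.0289
gripper_force: 0.0
```

```bash
python3 - <<'E'
from h import *
b=sh(0,0,.079+.016)
rel(([.40,b[1]+.02,.34],1.7),([b[0],b[1],.24],1.7),(b,1.7))
for n in ['top','scene']:
    p=grab_frame(n)
    for o in ['handle_grip','bail_yellow','plate_yellow']: print(o,[(d['point'],d['score']) for d in tip_of(p,o)][:2])
    print(rect(p,'plate_yellow',.083)[:1],rect(p,'bail_yellow',.128)[:1])
E
```

```text
t 15.7 tcp [ 0.4888 -0.3527  0.342 ] yang 1.24 w 0.0289 F [ 0.6802 -0.5159 -0.0883] g 0.0 q7 0.45
[1.1096, -0.3316, 0.0024] [0.0008, 0.0006, -0.0013]
[1.0241, -0.0109, 0.4042] [0.0008, 0.0006, -0.0013]
[1.0261, -0.0136, 0.9842] [0.0008, 0.0006, -0.0013]
handle_grip [([0.4896, -0.3569, 0.1839], 0.77), ([0.517, 0.2608, 0.0887], 0.75)]
bail_yellow [([0.4804, -0.0988, 0.1251], 0.84)]
plate_yellow [([0.4817, -0.0988, 0.0836], 0.89), ([0.5067, -0.121, 0.0601], 0.32)]
[(0.97, 1410, 484, -100, 164, 91, 0.8)] [(0.85, 1383, 477, -97, 160, 90, 2.4)]
handle_grip [([0.4851, -0.3601, 0.1858], 0.68)]
bail_yellow [([0.4778, -0.0959, 0.1243], 0.78)]
plate_yellow [([0.4814, -0.0989, 0.0778], 0.85), ([0.428, -0.4787, 0.0022], 0.48)]
[(0.61, 1413, 479, -95, 101, 171, 88.6)] [(0.62, 1418, 448, -60, 162, 97, 1.0)]
```

Call:
step_arm(
  motion=[
    [[0.2,-0.01,0],[0,0,0]],
    [[0.4,-0.012,0],[0,0,-0.001]],
    [[0.6,-0.014,0],[0,0,-0.001]],
    [[0.8,-0.014,0],[0,0,-0.001]],
    [[1,-0.014,0.1],[0,0,-0.001]],
    [[1,-0.014,0.3],[0,0,-0.001]],
    [[1,-0.014,0.4],[0,0,-0.001]],
    [[1,-0.014,0.4],[0,0,-0.001]],
  ],
)

```text
time_s: 17.05
ee_pos: [0.4764, -0.1017, 0.2338]
tcp_rot: [0.697, 0.717, -0.002, -0.003]
contact_force: [0.5, 0.4, 0.5]
width: 0.0874
gripper_force: 0.0
```

```bash
python3 - <<'E'
from h import *
b=sh(0,0,.079+.016)
rel((b,1.7))
E
```

```text
t 17.1 tcp [ 0.4764 -0.1017  0.2338] yang 1.67 w 0.0874 F [0.5337 0.4079 0.5482] g 0.0 q7 0.03
[0.0168, 0.0228, 0.5553] [-0.001, -0.0002, -0.0001]
```

Call:
step_arm(
  motion=[
    [[0.01,0.01,0.2],[0,0,0]],
    [[0.01,0.01,0.2],[0,0,0]],
    [[0.01,0.01,0.2],[0,0,0]],
    [[0.01,0.01,0.2],[0,0,0]],
  ],
)

```text
time_s: 17.45
ee_pos: [0.4827, -0.1001, 0.1895]
tcp_rot: [0.697, 0.717, 0.001, 0.001]
contact_force: [-0.4, -0.5, 0.0]
width: 0.088
gripper_force: 0.0
```

```bash
python3 - <<'E'
from h import *
b=sh(0,0,.079+.016)
rel((b,1.7))
E
```

```text
t 17.4 tcp [ 0.4827 -0.1001  0.1895] yang 1.57 w 0.088 F [-0.4323 -0.4695  0.029 ] g 0.0 q7 -0.01
[0.0122, -0.0069, 0.378] [0.0004, 0.0001, -0.0004]
```

Descend to straddle, settle, then close gently.

Call:
step_arm(
  motion=[
    [[0.012,-0.007,0.15],[0,0,0]],
    [[0.012,-0.007,0.3],[0,0,0]],
    [[0.012,-0.007,0.375],[0,0,0]],
    [[0.012,-0.007,0.375],[0,0,0]],
    [[0.012,-0.007,0.375],[0,0,0]],
  ],
)

```text
time_s: 17.95
ee_pos: [0.4807, -0.0971, 0.0951]
tcp_rot: [0.697, 0.717, 0.001, 0.001]
contact_force: [0.6, -0.6, 0.5]
width: 0.0876
gripper_force: 0.0
```

Call:
step_arm(
  motion=[
    [[0,0,0],[0,0,0]],
    [[0,0,0],[0,0,0]],
    [[0,0,0],[0,0,0]],
    [[0,0,0],[0,0,0]],
    [[0,0,0],[0,0,0]],
  ],
  jaw=1,
  squeeze=30,
)

```text
time_s: 18.45
ee_pos: [0.4804, -0.097, 0.0942]
tcp_rot: [0.697, 0.717, 0.0, 0.001]
contact_force: [0.5, 0.4, 6.3]
width: 0.0616
gripper_force: 30.0
```

```bash
python3 - <<'E'
from h import *
rel()
E
```

```text
t 18.4 tcp [ 0.4804 -0.097   0.0942] yang 1.6 w 0.0616 F [0.5155 0.4016 6.2822] g 30.0 q7 -0.11
```

```bash
python3 - <<'E'
from h import *
rel(([.4804,-.097,.25],1.6),([.43,.12,.25],40),([.423,.4755,.25],84.3))
a=[]
for k in range(3):
  for n in ['top','scene']:
    p=grab_frame(n)
    a+=[(n,d['point']) for d in tip_of(p,'hook_stand_2') if d['point'][1]>.4 and d['score']>.4]
    if k==0: print(rect(p,'hook_stand_2',.0),rect(p,'hook_stand_2',.125))
for x in a: print(x)
p=look('top','h2.png');cv2.imwrite('pics/h2c.png',cv2.resize(p['img'][200:300,130:280],None,fx=5,fy=5,interpolation=cv2.INTER_CUBIC))
E
```

```text
t 18.4 tcp [ 0.4804 -0.097   0.0942] yang 1.6 w 0.0616 F [0.5155 0.4016 6.2822] g 30.0 q7 -0.11
[-0.0005, 0.0012, -0.6233] [0.0003, 0.0001, -0.0]
[0.8728, -0.1761, -0.6241] [0.0003, 0.0002, -0.1067]
[2.295, -0.1644, -0.6249] [0.0002, 0.0003, -0.2297]
[(0.84, 1120, 560, 463, 112, 131, 83.3), (0.74, 284, 596, 257, 59, 105, 14.9)] [(0.84, 1120, 537, 429, 104, 121, 83.3), (0.74, 284, 570, 238, 54, 97, 14.9)]
[(0.75, 935, 509, 261, 113, 56, 84.3), (0.71, 1340, 536, -164, 110, 185, 89.8), (0.62, 2498, 608, 457, 113, 233, 84.7)] [(0.75, 935, 426, 311, 99, 49, 84.3), (0.71, 1340, 449, -61, 96, 162, 89.8), (0.62, 2498, 512, 482, 98, 203, 84.7)]
('top', [0.5238, 0.4664, -0.0009])
('scene', [0.5213, 0.4623, -0.0003])
('top', [0.5249, 0.4656, -0.0007])
('top', [0.5217, 0.4672, -0.0026])
('scene', [0.5218, 0.4644, 0.0011])
```

View pics/h2c.png

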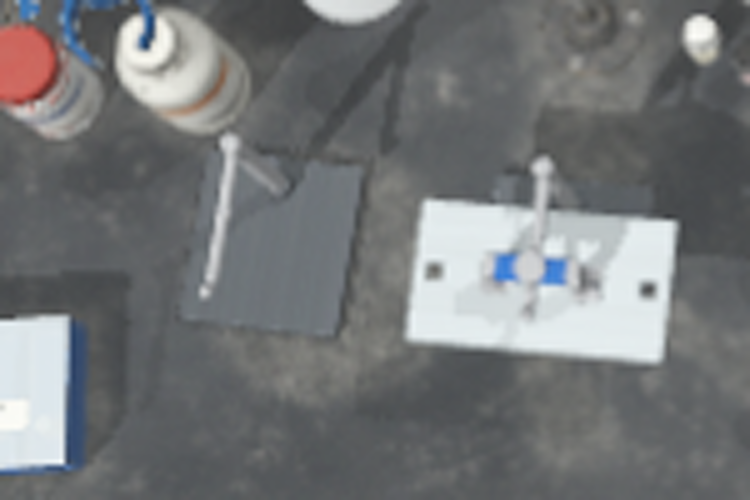

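Free hook runs from post (228,142) to tip (205,292) in the crop; the blue plate's pin holes are at (434,270) and (648,288).

```bash
python3 - <<'E'
from h import *
p=grab_frame('top')
c=lambda x,y:(130+x/5-.4,200+y/5-.4)
for nm,e,t in [('h2',c(228,142),c(205,292)),('h1',c(543,163),c(530,312))]:
    P=cast(p,[e],.129)[0];T=cast(p,[t],.137)[0];d=P-T
    print(nm,P,T,'len',np.linalg.norm(d),'yaw',np.degrees(np.arctan2(d[1],d[0])),'origin',P-.07*d/np.linalg.norm(d),T+.03*d/np.linalg.norm(d))
H=cast(p,[c(434,270),c(648,288)],.093);d=H[0]-H[1];print(H,H.mean(0),np.linalg.norm(d),np.degrees(np.arctan2(d[1],d[0])))
E
```

```text
h2 [0.5972 0.4626] [0.4978 0.4672] len 0.09947341423241493 yaw -2.672654540680291 origin [0.5273 0.4659] [0.5278 0.4658]
h1 [0.5875 0.2585] [0.4896 0.2603] len 0.09795556912194792 yaw -1.0735355186860036 origin [0.5175 0.2598] [0.5196 0.2598]
[[0.5229 0.3318]
 [0.514  0.192 ]] [0.5185 0.2619] 0.14010831597903675 86.37360202124583
```

Call:
step_arm(
  motion=[
    [[0,0,-0.1],[0,0,0]],
    [[0,0,-0.22],[0,0,0]],
    [[0,0,-0.4],[0,0,0]],
    [[0,0,-0.62],[0,0,0]],
    [[0,0,-0.62],[0,0,0]],
    [[0.2,-0.05,-0.62],[0,0,0]],
    [[0.35,-0.1,-0.62],[0,0,-0.02]],
    [[0.5,-0.13,-0.62],[0,0,-0.04]],
  ],
)

```text
time_s: 20.15
ee_pos: [0.4416, 0.0285, 0.2474]
tcp_rot: [0.6, 0.8, -0.001, -0.001]
contact_force: [0.1, -0.3, -1.9]
width: 0.0616
gripper_force: 30.0
```

```bash
python3 - <<'E'
from h import *
rel(([.43,.2,.25],45),([.423,.4755,.25],84.3))
E
```

```text
t 20.1 tcp [0.4416 0.0285 0.2474] yang 16.28 w 0.0616 F [ 0.0565 -0.3426 -1.9097] g 30.0 q7 0.04
[0.6715, 0.1477, -0.0108] [-0.0003, -0.0001, -0.0798]
[1.7372, 0.4296, -0.0113] [-0.0003, -0.0002, -0.189]
```

Call:
step_arm(
  motion=[
    [[0.2,0.04,-0.01],[0,0,-0.02]],
    [[0.4,0.08,-0.01],[0,0,-0.04]],
    [[0.55,0.12,-0.01],[0,0,-0.06]],
    [[0.7,0.16,-0.01],[0,0,-0.08]],
    [[0.85,0.2,-0.01],[0,0,-0.1]],
    [[0.99,0.25,-0.01],[0,0,-0.12]],
    [[0.99,0.25,-0.01],[0,0,-0.14]],
    [[0.99,0.25,-0.01],[0,0,-0.16]],
  ],
)

```text
time_s: 20.95
ee_pos: [0.434, 0.2835, 0.2494]
tcp_rot: [0.138, 0.99, -0.0, -0.001]
contact_force: [-0.2, -0.3, -2.5]
width: 0.0613
gripper_force: 30.0
```

```bash
python3 - <<'E'
from h import *
rel(([.4254,.4747,.25],84.7),([.4254,.4747,.12],84.7))
E
```

```text
t 20.9 tcp [0.434  0.2835 0.2494] yang 74.09 w 0.0613 F [-0.158 -0.333 -2.478] g 30.0 q7 0.34
[0.2426, 0.726, -0.0026] [-0.0001, -0.0004, -0.0295]
[0.2413, 0.7265, 0.5174] [-0.0001, -0.0004, -0.0295]
```

Call:
step_arm(
  motion=[
    [[0.06,0.18,0],[0,0,-0.01]],
    [[0.12,0.36,0],[0,0,-0.02]],
    [[0.18,0.54,0],[0,0,-0.0295]],
    [[0.24,0.72,0],[0,0,-0.0295]],
    [[0.242,0.726,0.1],[0,0,-0.0295]],
    [[0.242,0.726,0.25],[0,0,-0.0295]],
    [[0.242,0.726,0.25],[0,0,-0.0295]],
    [[0.242,0.726,0.25],[0,0,-0.0295]],
  ],
)

```text
time_s: 21.75
ee_pos: [0.4282, 0.4728, 0.1876]
tcp_rot: [0.05, 0.999, -0.001, -0.001]
contact_force: [0.9, -0.4, -2.1]
width: 0.0617
gripper_force: 30.0
```

```bash
python3 - <<'E'
from h import *
rel(([.4254,.4747,.12],84.7),([.525,.4655,.12],84.7),([.525,.4655,.101],84.7))
for n in ['top','scene']:
    p=look(n,'y1%s.png'%n)
    for o in ['plate_yellow','bail_yellow']: print(o,[(d['point'],d['score']) for d in tip_of(p,o)][:2])
cv2.imwrite('pics/y1c.png',cv2.resize(p['img'][200:420,60:320],None,fx=3,fy=2.7,interpolation=cv2.INTER_CUBIC))
E
```

```text
t 21.8 tcp [0.4282 0.4728 0.1876] yang 84.22 w 0.0617 F [ 0.941  -0.3559 -2.146 ] g 30.0 q7 0.15
[0.0116, 0.0069, 0.2704] [-0.0003, -0.0003, -0.0013]
[-0.3885, 0.0104, 0.2697] [-0.0003, -0.0003, -0.0013]
[-0.3886, 0.0106, 0.3457] [-0.0003, -0.0003, -0.0013]
plate_yellow [([0.4282, 0.4738, 0.1729], 0.67)]
bail_yellow [([0.4324, -0.4729, -0.0011], 0.7), ([0.4284, 0.4741, 0.2158], 0.55)]
plate_yellow [([0.4281, 0.4727, 0.1744], 0.95), ([0.5428, 0.1089, 0.0025], 0.64)]
bail_yellow [([0.4822, -0.0982, 0.0799], 0.72), ([0.4271, 0.4771, 0.2235], 0.67)]
```

View pics/y1c.png

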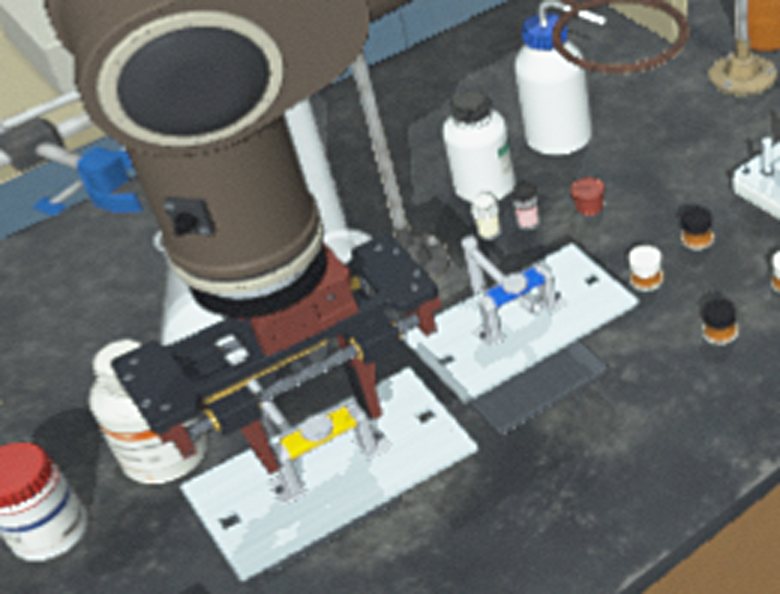

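Yellow plate is gripped level in front of the free hook (crop 330,470); blue plate hangs at (520,320); bottles stay clear. Insert.

Call:
step_arm(
  motion=[
    [[0.012,0.007,0.15],[0,0,-0.001]],
    [[0.012,0.007,0.27],[0,0,-0.001]],
    [[0.012,0.007,0.27],[0,0,-0.001]],
    [[0.012,0.007,0.27],[0,0,-0.001]],
    [[-0.1,0.008,0.27],[0,0,-0.001]],
    [[-0.2,0.009,0.27],[0,0,-0.001]],
    [[-0.3,0.01,0.27],[0,0,-0.001]],
    [[-0.388,0.01,0.27],[0,0,-0.001]],
  ],
)

```text
time_s: 22.85
ee_pos: [0.5276, 0.4669, 0.1238]
tcp_rot: [0.048, 0.999, 0.001, 0.001]
contact_force: [0.5, -0.0, -2.2]
width: 0.0617
gripper_force: 30.0
```

Call:
step_arm(
  motion=[
    [[0,0,0],[0,0,0]],
    [[0,0,0],[0,0,0]],
  ],
)

```text
time_s: 23.05
ee_pos: [0.5257, 0.467, 0.1227]
tcp_rot: [0.048, 0.999, 0.001, 0.0]
contact_force: [-1.1, 0.8, -2.5]
width: 0.0616
gripper_force: 30.0
```

```bash
python3 - <<'E'
from h import *
rel(([.525,.4655,.12],84.7),([.525,.4655,.102],84.7))
p=look('scene','y2.png')
cv2.imwrite('pics/y2c.png',cv2.resize(p['img'][250:400,90:290],None,fx=4,fy=4,interpolation=cv2.INTER_CUBIC))
E
```

```text
t 23.1 tcp [0.5257 0.467  0.1227] yang 84.52 w 0.0616 F [-1.1398  0.8307 -2.5149] g 30.0 q7 0.26
[0.0022, -0.0063, 0.0109] [0.0003, 0.0001, -0.0005]
[0.0023, -0.0064, 0.0829] [0.0003, 0.0001, -0.0005]
```

View pics/y2c.png

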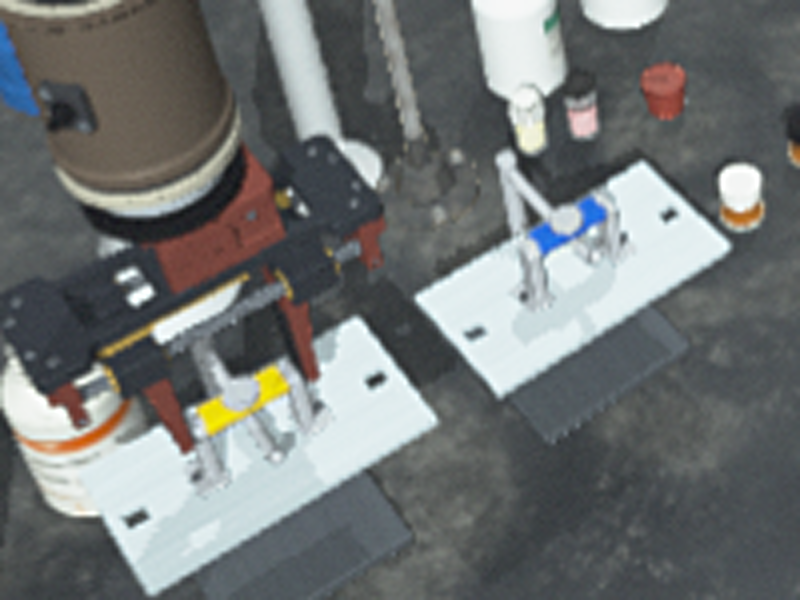

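The hook's end (270,450) sits centred under the yellow bar. Lower and release.

Call:
step_arm(
  motion=[
    [[0,0,0.03],[0,0,0]],
    [[0,0,0.06],[0,0,0]],
    [[0,0,0.08],[0,0,0]],
    [[0,0,0.08],[0,0,0]],
    [[0,0,0.08],[0,0,0]],
  ],
)

```text
time_s: 23.6
ee_pos: [0.5246, 0.4666, 0.103]
tcp_rot: [0.047, 0.999, -0.0, 0.0]
contact_force: [-5.3, -5.4, 14.6]
width: 0.0613
gripper_force: 30.0
```

Call:
step_arm(
  motion=[
    [[0,0,0],[0,0,0]],
    [[0,0,0],[0,0,0]],
    [[0,0,0],[0,0,0]],
    [[0,0,0],[0,0,0]],
    [[0,0,0],[0,0,0]],
    [[0,0,0],[0,0,0]],
  ],
  jaw=-1,
)

```text
time_s: 24.2
ee_pos: [0.5253, 0.4663, 0.1006]
tcp_rot: [0.047, 0.999, -0.0, -0.0]
contact_force: [0.4, 0.9, -0.9]
width: 0.0878
gripper_force: 0.0
```

Call:
step_arm(
  motion=[
    [[0,0,-0.1],[0,0,0]],
    [[0,0,-0.2],[0,0,0]],
    [[0,0,-0.4],[0,0,0]],
    [[0,0,-0.56],[0,0,0]],
    [[0,0,-0.56],[0,0,0]],
    [[0,0,-0.56],[0,0,0]],
  ],
)

```text
time_s: 24.8
ee_pos: [0.5255, 0.4667, 0.2418]
tcp_rot: [0.047, 0.999, 0.001, 0.001]
contact_force: [-0.1, -0.0, -0.1]
width: 0.0878
gripper_force: 0.0
```

```bash
python3 - <<'E'
from h import *
rel(([.5437,.1085,.15],1.7),([.43,.3,.25],45))
for k in range(2):
 for n in ['top','scene']:
    p=grab_frame(n)
    for o in ['plate_yellow','bail_yellow','jar_a']: print(n,o,[(np.round(d['point'],4),round(d['score'],2)) for d in tip_of(p,o) if d['score']>.35][:5])
E
```

```text
t 24.8 tcp [0.5255 0.4667 0.2418] yang 84.58 w 0.0878 F [-0.0582 -0.0456 -0.0985] g 0.0 q7 0.32
[-0.2073, -1.4199, 0.3657] [0.0003, 0.0001, 0.2302]
[0.3172, -0.6998, -0.0343] [0.0003, 0.0002, 0.1099]
top plate_yellow [(array([0.5258, 0.462 , 0.0882]), 0.5)]
top bail_yellow [(array([0.5213, 0.4629, 0.1315]), 0.73)]
top jar_a [(array([0.5507, 0.0372, 0.0002]), 0.52), (array([0.5431, 0.1083, 0.0011]), 0.39)]
scene plate_yellow [(array([0.5222, 0.462 , 0.085 ]), 0.66)]
scene bail_yellow [(array([0.5262, 0.4669, 0.135 ]), 0.96)]
scene jar_a [(array([ 0.4505,  0.1075, -0.0051]), 0.7), (array([ 0.5524,  0.035 , -0.0008]), 0.7), (array([0.5413, 0.1065, 0.0003]), 0.63), (array([0.4481, 0.0188, 0.0024]), 0.57)]
top plate_yellow [(array([0.5253, 0.4608, 0.0888]), 0.48)]
top bail_yellow [(array([0.526 , 0.4682, 0.1302]), 0.62)]
top jar_a [(array([ 0.4285, -0.4744, -0.0003]), 0.64), (array([ 0.5445,  0.1095, -0.0024]), 0.47), (array([0.5527, 0.0391, 0.0011]), 0.45)]
scene plate_yellow [(array([0.5252, 0.4631, 0.0919]), 0.6), (array([ 0.481 , -0.1007,  0.08  ]), 0.6)]
scene bail_yellow [(array([0.5252, 0.4704, 0.1386]), 0.69)]
scene jar_a [(array([ 0.4476,  0.1079, -0.0022]), 0.74), (array([ 0.5411,  0.1061, -0.0011]), 0.71), (array([0.5531, 0.0367, 0.0014]), 0.59), (array([0.4501, 0.0172, 0.0036]), 0.53)]
```

Yellow plate hangs properly (bail at 0.525, 0.467, 0.133). Now the jars.

Call:
step_arm(
  motion=[
    [[0,-0.2,0],[0,0,0.02]],
    [[0,-0.4,0],[0,0,0.04]],
    [[0,-0.6,0],[0,0,0.06]],
    [[0,-0.8,0],[0,0,0.08]],
    [[0,-1,0],[0,0,0.1]],
    [[0,-1,0],[0,0,0.13]],
    [[0,-1,0],[0,0,0.16]],
    [[0,-1,0],[0,0,0.18]],
  ],
  jaw=-0.36,
)

```text
time_s: 26.4
ee_pos: [0.5019, 0.2166, 0.2413]
tcp_rot: [0.557, 0.831, 0.0, 0.0]
contact_force: [0.3, -0.0, 0.1]
width: 0.0596
gripper_force: 0.0
```

```bash
sed -i 's/SO=np.array.*;SY/SO=np.array([.4804,-.0973]);SY/' h.py; python3 - <<'E'
from h import *
rel(([.5432,.1078,.10],1.7))
E
```

```text
t 26.4 tcp [0.5019 0.2166 0.2413] yang 22.35 w 0.0596 F [ 0.326  -0.0284  0.1063] g 0.0 q7 -0.34
[-0.4649, -0.0133, 0.5654] [0.0001, 0.0, 0.0574]
```

Call:
step_arm(
  motion=[
    [[-0.2,-0.006,0],[0,0,0.02]],
    [[-0.4,-0.01,0],[0,0,0.04]],
    [[-0.465,-0.013,0.15],[0,0,0.0574]],
    [[-0.465,-0.013,0.35],[0,0,0.0574]],
    [[-0.465,-0.013,0.565],[0,0,0.0574]],
    [[-0.465,-0.013,0.565],[0,0,0.0574]],
    [[-0.465,-0.013,0.565],[0,0,0.0574]],
    [[-0.465,-0.013,0.565],[0,0,0.0574]],
  ],
)

```text
time_s: 27.2
ee_pos: [0.5453, 0.11, 0.1021]
tcp_rot: [0.694, 0.72, 0.001, 0.001]
contact_force: [0.6, 0.1, -0.4]
width: 0.0598
gripper_force: 0.0
```

```bash
python3 - <<'E'
from h import *
rel(([.5432,.1078,.022],1.7))
E
```

```text
t 27.2 tcp [0.5453 0.11   0.1021] yang 2.17 w 0.0598 F [ 0.589   0.1395 -0.3663] g 0.0 q7 -0.55
[-0.0087, -0.0097, 0.3204] [0.0005, -0.0001, 0.0013]
```

Call:
step_arm(
  motion=[
    [[-0.008,-0.009,0.15],[0,0,0.001]],
    [[-0.008,-0.009,0.32],[0,0,0.001]],
    [[-0.008,-0.009,0.32],[0,0,0.001]],
    [[-0.008,-0.009,0.32],[0,0,0.001]],
  ],
)

```text
time_s: 27.6
ee_pos: [0.5427, 0.1076, 0.0217]
tcp_rot: [0.696, 0.718, 0.001, 0.0]
contact_force: [-0.5, 0.6, -0.7]
width: 0.0597
gripper_force: 0.0
```

Call:
step_arm(
  motion=[
    [[0,0,0],[0,0,0]],
    [[0,0,0],[0,0,0]],
    [[0,0,0],[0,0,0]],
    [[0,0,0],[0,0,0]],
    [[0,0,0],[0,0,0]],
  ],
  jaw=1,
  squeeze=15,
)

```text
time_s: 28.1
ee_pos: [0.5418, 0.1068, 0.02]
tcp_rot: [0.696, 0.718, 0.0, 0.0]
contact_force: [0.1, 0.1, -0.0]
width: 0.0234
gripper_force: 0.0
```

```bash
python3 - <<'E'
from h import *
h=sh(.028,-.023);print(h)
rel(([.5432,.1078,.14],1.7),([h[0],h[1],.14],1.7),([h[0],h[1],.090],1.7))
for n in ['top','scene']:
    p=grab_frame(n); print([(d['point'],d['score']) for d in tip_of(p,'jar_a') if d['score']>.3])
E
```

```text
[ 0.5091 -0.1194  0.    ]
t 28.1 tcp [0.5418 0.1068 0.02  ] yang 1.77 w 0.0234 F [ 0.0503  0.1038 -0.0395] g 0.0 q7 -0.63
[0.0037, 0.0061, -0.48] [0.0001, 0.0, 0.0002]
[-0.9007, -0.1584, -0.48] [0.0001, 0.0, 0.0002]
[-0.9007, -0.1585, -0.28] [0.0001, 0.0, 0.0002]
[([0.4484, 0.1066, 0.0011], 0.5)]
[([0.4478, 0.0188, 0.0029], 0.68), ([0.5418, 0.1088, -0.0007], 0.64), ([0.4471, 0.1083, -0.0027], 0.47)]
```

```bash
python3 - <<'E'
from h import *
p=look('scene','j1.png')
print(read_state()['width'])
cv2.imwrite('pics/j1c.png',cv2.resize(p['img'][210:350,210:360],None,fx=4,fy=4,interpolation=cv2.INTER_CUBIC))
E
```

```text
0.003146153765208185
```

View pics/j1c.png

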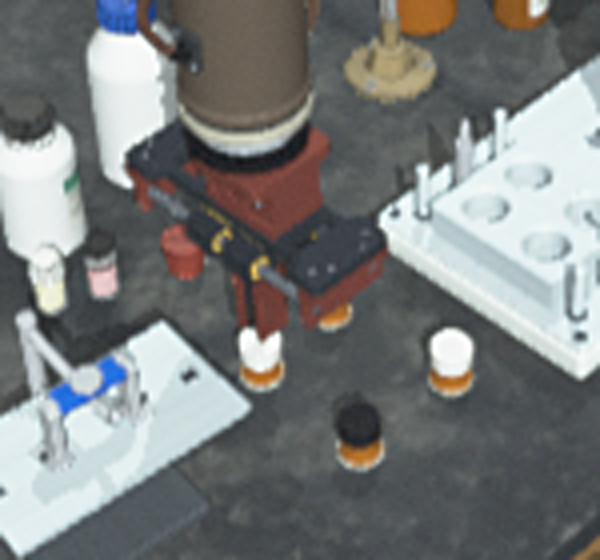

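```bash
python3 - <<'E'
from h import *
p=grab_frame('scene')
for nm,x,y,z in [('captop',260,338,.034),('jarbase',263,378,0.003),('w2top',450,338,.034),('b',358,415,.034)]:
    print(nm,cast(p,[(210+x/4-.4,210+y/4-.4)],z))
K=np.array(p['camera_matrix']);s=read_state()
for P in [s['ee_pos'],[.5418,.1088,.034]]:
    u=cv2.projectPoints(np.array([P],float),np.array(p['rvec'],float),np.array(p['tvec'],float),K,np.array([p['k1'],0,0,0.]))[0][0,0]; print(P,u,(u-210)*4)
for o in ['jar_a']:
  print(rect(p,o,.034)); print([(d['point'],d['score']) for d in tip_of(p,o)])
q=grab_frame('top'); print(rect(q,'jar_a',.034),[(d['point'],d['score']) for d in tip_of(q,'jar_a')])
E
```

```text
captop [[0.5448 0.1086]]
jarbase [[0.5383 0.1139]]
w2top [[0.4542 0.0181]]
b [[0.4494 0.1084]]
[0.5415 0.1069 0.0195] [276.1735 298.0394] [264.694  352.1576]
[0.5418, 0.1088, 0.034] [275.2918 294.7193] [261.1672 338.8771]
[(0.56, 156, 439, 35, 27, 53, 43.8), (0.51, 110, 527, 123, 26, 40, 48.9), (0.5, 165, 435, 120, 28, 53, 46.8)]
[([0.4495, 0.1052, -0.0039], 0.72), ([0.5409, 0.1081, -0.0006], 0.63), ([0.4457, 0.0233, 0.003], 0.5), ([0.5523, 0.038, -0.0037], 0.49)]
[(0.65, 63, 446, 103, 27, 27, 1.8)] [([0.4494, 0.1082, 0.0021], 0.63)]
```

```bash
python3 - <<'E'
from h import *
p=grab_frame('scene');K=np.array(p['camera_matrix'])
def pr(P): return cv2.projectPoints(np.array([P],float),np.array(p['rvec'],float),np.array(p['tvec'],float),K,np.array([p['k1'],0,0,0.]))[0][0,0]
for dz in (0,.02,.04): print(dz,[((pr([.4873+s*.033,-.234,.2991+dz])-[260,140])*3).round() for s in (-1,1)])
im=cv2.imread('pics/s1.png');hsv=cv2.cvtColor(im,cv2.COLOR_BGR2HSV)
m=((hsv[...,0]<8)|(hsv[...,0]>172))&(hsv[...,1]>90)&(hsv[...,2]<150)
for c in range(365,402,3):
    r=np.where(m[140:190,c])[0]; print(c,(c-260)*3,(r.max())*3 if len(r) else None)
# now
im=cv2.imread('pics/j1.png');hsv=cv2.cvtColor(im,cv2.COLOR_BGR2HSV)
m=((hsv[...,0]<8)|(hsv[...,0]>172))&(hsv[...,1]>90)&(hsv[...,2]<150)
for c in range(266,290,2):
    r=np.where(m[270:310,c])[0]; print(c,(r.max()+270) if len(r) else None)
print([pr([.5415,.107,z]) for z in (.0195,.035,.05)])
E
```

```text
0 [array([391., 103.]), array([333.,  74.])]
0.02 [array([394.,  83.]), array([335.,  55.])]
0.04 [array([396.,  63.]), array([336.,  35.])]
365 315 None
368 324 None
371 333 42
374 342 None
377 351 None
380 360 None
383 369 None
386 378 None
389 387 78
392 396 72
395 405 63
398 414 18
401 423 None
266 None
268 280
270 291
272 None
274 291
276 293
278 292
280 291
282 None
284 None
286 290
288 290
[array([276.1496, 298.0633]), array([275.8465, 294.174 ]), array([275.5486, 290.3522])]
```

The images show the fingertips about 20 mm above the reported TCP (explains the slips). Raise, open, and lower carefully with force checks.

Call:
step_arm(
  motion=[
    [[0,0,-0.1],[0,0,0]],
    [[0.004,0.004,-0.12],[0,0,0]],
    [[0.004,0.004,-0.12],[0,0,0]],
    [[0.004,0.004,-0.12],[0,0,0]],
    [[0.004,0.004,-0.12],[0,0,0]],
    [[0.004,0.004,-0.12],[0,0,0]],
    [[0.004,0.004,-0.12],[0,0,0]],
    [[0.004,0.004,-0.12],[0,0,0]],
  ],
  jaw=-0.36,
)

```text
time_s: 29.5
ee_pos: [0.5424, 0.1079, 0.0493]
tcp_rot: [0.696, 0.718, -0.0, -0.0]
contact_force: [-0.0, -0.0, 0.5]
width: 0.0588
gripper_force: 0.0
```

Call:
step_arm(
  motion=[
    [[0,0,0.06],[0,0,0]],
    [[0,0,0.12],[0,0,0]],
    [[0,0,0.15],[0,0,0]],
    [[0,0,0.17],[0,0,0]],
    [[0,0,0.17],[0,0,0]],
    [[0,0,0.18],[0,0,0]],
    [[0,0,0.18],[0,0,0]],
  ],
)

```text
time_s: 30.2
ee_pos: [0.5427, 0.108, 0.0047]
tcp_rot: [0.696, 0.718, 0.0, 0.0]
contact_force: [0.3, -0.2, 0.4]
width: 0.0593
gripper_force: 0.0
```

Call:
step_arm(
  motion=[
    [[0,0,0],[0,0,0]],
    [[0,0,0],[0,0,0]],
    [[0,0,0],[0,0,0]],
    [[0,0,0],[0,0,0]],
    [[0,0,0],[0,0,0]],
  ],
  jaw=1,
  squeeze=15,
)

```text
time_s: 30.7
ee_pos: [0.5434, 0.1081, 0.0051]
tcp_rot: [0.696, 0.718, 0.001, 0.0]
contact_force: [2.1, -0.2, 5.3]
width: 0.0232
gripper_force: 3.2
```

```bash
python3 - <<'E'
from h import *
h=sh(.028,-.023);print(h)
rel(([.5432,.1078,.14],1.7),([h[0],h[1],.14],1.7),([h[0],h[1],.090],1.7))
E
```

```text
[ 0.5091 -0.1194  0.    ]
t 30.7 tcp [0.5434 0.1081 0.0051] yang 1.77 w 0.0232 F [ 2.0602 -0.2072  5.2878] g 3.2 q7 -0.64
[-0.0009, 0.0, -0.5398] [0.0003, -0.0001, 0.0002]
[-0.9053, -0.1645, -0.5404] [0.0003, -0.0001, 0.0002]
[-0.9053, -0.1649, -0.3404] [0.0003, -0.0001, 0.0002]
```

Call:
step_arm(
  motion=[
    [[0,0,-0.1],[0,0,0]],
    [[0,0,-0.12],[0,0,0]],
    [[0,0,-0.12],[0,0,0]],
    [[0,0,-0.12],[0,0,0]],
    [[0,0,-0.12],[0,0,0]],
    [[0,0,-0.12],[0,0,0]],
    [[0,0,-0.12],[0,0,0]],
  ],
  jaw=-0.36,
)

```text
time_s: 31.4
ee_pos: [0.5422, 0.1079, 0.0341]
tcp_rot: [0.696, 0.718, -0.0, -0.0]
contact_force: [-0.9, 0.8, -0.5]
width: 0.0597
gripper_force: 0.0
```

```bash
python3 - <<'E'
from h import *
rel()
p=look('scene','j2.png');K=np.array(p['camera_matrix']);s=read_state()
print([(d['point'],d['score']) for d in tip_of(p,'jar_a') if d['score']>.3])
cv2.imwrite('pics/j2c.png',cv2.resize(p['img'][255:325,235:325],None,fx=8,fy=8,interpolation=cv2.INTER_CUBIC))
e=np.array(s['ee_pos'])
def pr(P): return cv2.projectPoints(np.array([P],float),np.array(p['rvec'],float),np.array(p['tvec'],float),K,np.array([p['k1'],0,0,0.]))[0][0,0]
for dz in (0,.02,.03,.04): print(dz,[((pr(e+[k*(s['width']/2+.005),0,dz])-[235,255])*8).round() for k in (-1,1)])
E
```

```text
t 31.4 tcp [0.5422 0.1079 0.0341] yang 1.78 w 0.0597 F [-0.9219  0.7717 -0.4504] g 0.0 q7 -0.62
[([0.5432, 0.1054, -0.0], 0.65), ([0.4487, 0.1075, -0.0041], 0.64), ([0.551, 0.0387, 0.0008], 0.49), ([0.4488, 0.0191, 0.0031], 0.46)]
0 [array([393., 370.]), array([255., 261.])]
0.02 [array([391., 330.]), array([251., 221.])]
0.03 [array([389., 309.]), array([249., 200.])]
0.04 [array([388., 288.]), array([247., 179.])]
```

View pics/j2c.png

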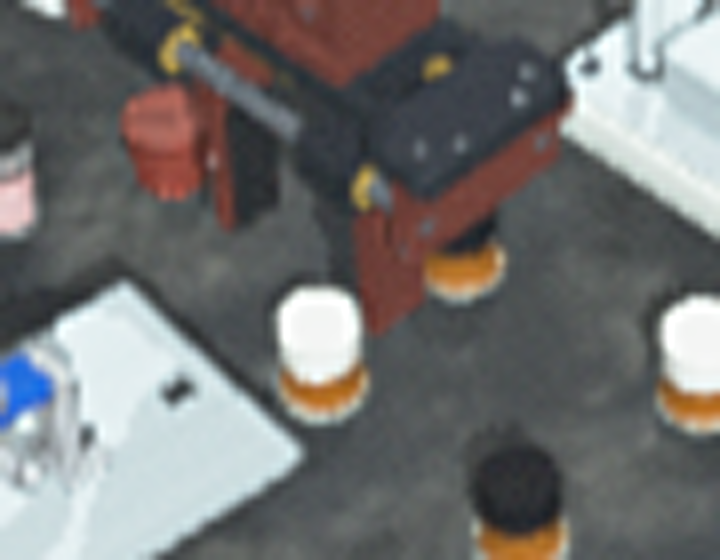

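Near fingertip at (395,330), far at (245,225): confirms a 20 mm offset, with the jar (320,340) centred between. Lower so the tips reach ~14 mm above the worktop.

Call:
step_arm(
  motion=[
    [[0.002,0.003,0.06],[0,0,0]],
    [[0.002,0.003,0.11],[0,0,0]],
    [[0.002,0.003,0.14],[0,0,0]],
    [[0.002,0.003,0.16],[0,0,0]],
    [[0.002,0.003,0.16],[0,0,0]],
    [[0.002,0.003,0.16],[0,0,0]],
  ],
)

```text
time_s: 32.1
ee_pos: [0.5433, 0.1086, -0.0055]
tcp_rot: [0.696, 0.718, 0.0, -0.0]
contact_force: [1.1, -0.3, -0.2]
width: 0.0594
gripper_force: 0.0
```

Call:
step_arm(
  motion=[
    [[0,0,0],[0,0,0]],
    [[0,0,0],[0,0,0]],
    [[0,0,0],[0,0,0]],
    [[0,0,0],[0,0,0]],
    [[0,0,0],[0,0,0]],
  ],
  jaw=1,
  squeeze=15,
)

```text
time_s: 32.6
ee_pos: [0.5435, 0.1084, -0.0052]
tcp_rot: [0.696, 0.718, 0.0, 0.0]
contact_force: [0.1, -0.4, 1.2]
width: 0.0278
gripper_force: 15.0
```

```bash
python3 - <<'E'
from h import *
h=sh(.028,-.023);print(h)
rel(([.5432,.1078,.12],1.7),([h[0],h[1],.12],1.7),([h[0],h[1],.070],1.7))
E
```

```text
[ 0.5091 -0.1194  0.    ]
t 32.6 tcp [ 0.5435  0.1084 -0.0052] yang 1.77 w 0.0278 F [ 0.0835 -0.377   1.2432] g 15.0 q7 -0.66
[-0.0026, -0.001, -0.5008] [0.0001, -0.0, 0.0002]
[-0.9069, -0.1655, -0.5009] [0.0001, -0.0, 0.0002]
[-0.9069, -0.1656, -0.3009] [0.0001, -0.0, 0.0002]
```

Call:
step_arm(
  motion=[
    [[0,0,-0.2],[0,0,0]],
    [[0,0,-0.4],[0,0,0]],
    [[-0.2,-0.03,-0.5],[0,0,0]],
    [[-0.4,-0.07,-0.5],[0,0,0]],
    [[-0.6,-0.11,-0.5],[0,0,0]],
    [[-0.8,-0.15,-0.5],[0,0,0]],
    [[-0.907,-0.166,-0.5],[0,0,0]],
    [[-0.907,-0.166,-0.5],[0,0,0]],
  ],
)

```text
time_s: 33.4
ee_pos: [0.5073, -0.126, 0.1192]
tcp_rot: [0.699, 0.715, -0.001, 0.0]
contact_force: [-0.1, 0.8, -1.3]
width: 0.028
gripper_force: 15.0
```

Call:
step_arm(
  motion=[
    [[0,0,0.1],[0,0,0]],
    [[0,0,0.18],[0,0,0]],
    [[0,0,0.18],[0,0,0]],
    [[0,0,0.18],[0,0,0]],
  ],
)

```text
time_s: 33.8
ee_pos: [0.5089, -0.1185, 0.0748]
tcp_rot: [0.696, 0.718, 0.0, -0.0]
contact_force: [0.3, 0.5, -0.2]
width: 0.0279
gripper_force: 15.0
```

```bash
python3 - <<'E'
from h import *
h=sh(.028,-.023)
rel(([h[0],h[1],.044],1.7))
for n in ['top','scene']:
    p=grab_frame(n); print([(d['point'],d['score']) for d in tip_of(p,'jar_a') if d['score']>.3]); print([(d['point'],d['score']) for d in tip_of(p,'hole_1') if d['score']>.3])
E
```

```text
t 33.8 tcp [ 0.5089 -0.1185  0.0748] yang 1.84 w 0.0279 F [ 0.2651  0.5082 -0.1814] g 15.0 q7 -0.13
[-0.0038, 0.0007, 0.1232] [-0.0001, -0.0001, 0.0004]
[([0.4491, 0.0225, 0.0023], 0.64), ([0.4461, 0.1076, 0.0012], 0.6), ([0.5506, 0.0407, 0.0029], 0.42)]
[([0.4545, -0.1253, 0.0572], 0.97), ([0.5094, -0.0726, 0.0663], 0.82), ([0.4513, -0.0729, 0.0604], 0.81), ([0.5055, -0.1204, 0.0608], 0.67)]
[([0.5526, 0.0373, 0.0013], 0.67), ([0.5063, -0.1191, 0.0839], 0.66), ([0.4493, 0.0188, 0.0058], 0.63), ([0.4474, 0.1058, -0.0023], 0.6)]
[([0.5084, -0.1215, 0.0627], 0.94), ([0.4519, -0.0766, 0.0568], 0.92), ([0.5076, -0.0758, 0.0595], 0.58), ([0.4548, -0.1211, 0.0569], 0.57)]
```

Call:
step_arm(
  motion=[
    [[-0.004,-0.001,0.04],[0,0,0]],
    [[-0.004,-0.001,0.06],[0,0,0]],
    [[-0.004,-0.001,0.08],[0,0,0]],
    [[-0.004,-0.001,0.1],[0,0,0]],
    [[-0.004,-0.001,0.12],[0,0,0]],
    [[-0.004,-0.001,0.125],[0,0,0]],
    [[-0.004,-0.001,0.125],[0,0,0]],
  ],
)

```text
time_s: 34.8
ee_pos: [0.5085, -0.1204, 0.0431]
tcp_rot: [0.696, 0.718, -0.0, -0.0]
contact_force: [-0.0, 0.6, 0.1]
width: 0.028
gripper_force: 15.0
```

```bash
python3 - <<'E'
from h import *
rel()
E
```

```text
t 34.8 tcp [ 0.5085 -0.1204  0.0431] yang 1.78 w 0.028 F [-0.0388  0.6012  0.0927] g 15.0 q7 -0.16
```

In the hole with no side force. Release and fetch the next.

Call:
step_arm(
  motion=[
    [[0,0,0.008],[0,0,0]],
    [[0,0,0.008],[0,0,0]],
    [[0,0,0.008],[0,0,0]],
    [[0,0,-0.1],[0,0,0]],
    [[0,0,-0.25],[0,0,0]],
    [[0,0,-0.32],[0,0,0]],
  ],
  jaw=0.1,
)

```text
time_s: 35.4
ee_pos: [0.5098, -0.1203, 0.1261]
tcp_rot: [0.696, 0.718, 0.001, 0.001]
contact_force: [-0.3, 0.9, -0.6]
width: 0.0396
gripper_force: 0.0
```

```bash
python3 - <<'E'
from h import *
rel(([.5515,.0382,.11],1.7),([.5515,.0382,.03],1.7))
for n in ['top','scene']:
    p=grab_frame(n); print([(d['point'],d['score']) for d in tip_of(p,'jar_a') if d['score']>.25])
E
```

```text
t 35.4 tcp [ 0.5098 -0.1203  0.1261] yang 1.79 w 0.0396 F [-0.2776  0.8817 -0.6092] g 0.0 q7 -0.08
[0.6287, 0.1863, 0.0645] [0.0005, 0.0001, 0.0003]
[0.6289, 0.1854, 0.3845] [0.0005, 0.0001, 0.0003]
[([0.4495, 0.1075, 0.0011], 0.62), ([0.4497, 0.0225, -0.0014], 0.6), ([0.5505, 0.0359, -0.0009], 0.59)]
[([0.5523, 0.0362, -0.0005], 0.67), ([0.4491, 0.0215, 0.0021], 0.53), ([0.5045, -0.1241, 0.0437], 0.48), ([0.4502, 0.1061, -0.0023], 0.44)]
```

Call:
step_arm(
  motion=[
    [[0.2,0.06,0],[0,0,0]],
    [[0.4,0.12,0],[0,0,0]],
    [[0.6,0.18,0],[0,0,0]],
    [[0.627,0.186,0.1],[0,0,0]],
    [[0.627,0.186,0.25],[0,0,0]],
    [[0.627,0.186,0.35],[0,0,0]],
    [[0.627,0.186,0.35],[0,0,0]],
    [[0.627,0.186,0.35],[0,0,0]],
  ],
  jaw=-0.36,
)

```text
time_s: 36.4
ee_pos: [0.5495, 0.0378, 0.0352]
tcp_rot: [0.696, 0.718, -0.001, -0.001]
contact_force: [-0.1, -0.6, -0.1]
width: 0.0598
gripper_force: 0.0
```

```bash
python3 - <<'E'
from h import *
rel(([.5515,.0378,-.005],1.7))
E
```

```text
t 36.4 tcp [0.5495 0.0378 0.0352] yang 1.79 w 0.0598 F [-0.1251 -0.6431 -0.1222] g 0.0 q7 -0.48
[-0.0003, 0.0084, 0.1608] [-0.0003, -0.0001, 0.0003]
```

Call:
step_arm(
  motion=[
    [[0,0.006,0.08],[0,0,0]],
    [[0,0.006,0.16],[0,0,0]],
    [[0,0.006,0.16],[0,0,0]],
    [[0,0.006,0.16],[0,0,0]],
  ],
)

```text
time_s: 36.8
ee_pos: [0.5524, 0.0377, -0.0029]
tcp_rot: [0.696, 0.718, 0.0, 0.0]
contact_force: [-0.1, -0.5, -0.4]
width: 0.0599
gripper_force: 0.0
```

Call:
step_arm(
  motion=[
    [[0,0,0],[0,0,0]],
    [[0,0,0],[0,0,0]],
    [[0,0,0],[0,0,0]],
    [[0,0,0],[0,0,0]],
    [[0,0,0],[0,0,0]],
  ],
  jaw=1,
)

```text
time_s: 37.3
ee_pos: [0.552, 0.0377, -0.0038]
tcp_rot: [0.696, 0.718, 0.0, 0.0]
contact_force: [0.2, -0.2, 2.3]
width: 0.0278
gripper_force: 15.0
```

```bash
python3 - <<'E'
from h import *
h=sh(.028,.023)-[.0008,.0005,0];print(h)
rel(([h[0],h[1],.12],1.7),([h[0],h[1],.070],1.7))
E
```

```text
[ 0.5069 -0.074   0.    ]
t 37.3 tcp [ 0.552   0.0377 -0.0038] yang 1.77 w 0.0278 F [ 0.2241 -0.1611  2.2751] g 15.0 q7 -0.52
[-0.4409, -0.1938, -0.4953] [0.0001, 0.0, 0.0002]
[-0.4409, -0.194, -0.2953] [0.0001, 0.0, 0.0002]
```

Call:
step_arm(
  motion=[
    [[0,0,-0.2],[0,0,0]],
    [[0,0,-0.4],[0,0,0]],
    [[-0.15,-0.06,-0.49],[0,0,0]],
    [[-0.3,-0.13,-0.49],[0,0,0]],
    [[-0.441,-0.194,-0.49],[0,0,0]],
    [[-0.441,-0.194,-0.4],[0,0,0]],
    [[-0.441,-0.194,-0.32],[0,0,0]],
    [[-0.441,-0.194,-0.32],[0,0,0]],
  ],
)

```text
time_s: 38.1
ee_pos: [0.5047, -0.0744, 0.0739]
tcp_rot: [0.696, 0.718, -0.001, -0.002]
contact_force: [0.1, 0.0, 0.1]
width: 0.028
gripper_force: 15.0
```

Call:
step_arm(
  motion=[
    [[0,0,0],[0,0,0]],
    [[0,0,0],[0,0,0]],
  ],
)

```text
time_s: 38.3
ee_pos: [0.5074, -0.0735, 0.0767]
tcp_rot: [0.696, 0.718, 0.0, 0.0]
contact_force: [0.3, -0.3, -1.2]
width: 0.0279
gripper_force: 15.0
```

```bash
python3 - <<'E'
from h import *
h=sh(.028,.023)-[.0008,.0005,0]
rel(([h[0],h[1],.043],1.7))
E
```

```text
t 38.3 tcp [ 0.5074 -0.0735  0.0767] yang 1.82 w 0.0279 F [ 0.2622 -0.3157 -1.2084] g 15.0 q7 -0.22
[-0.0016, -0.0021, 0.1349] [0.0002, 0.0, 0.0003]
```

Call:
step_arm(
  motion=[
    [[-0.001,-0.002,0.04],[0,0,0]],
    [[-0.001,-0.002,0.06],[0,0,0]],
    [[-0.001,-0.002,0.08],[0,0,0]],
    [[-0.001,-0.002,0.1],[0,0,0]],
    [[-0.001,-0.002,0.12],[0,0,0]],
    [[-0.001,-0.002,0.135],[0,0,0]],
    [[-0.001,-0.002,0.135],[0,0,0]],
  ],
)

```text
time_s: 39.0
ee_pos: [0.5089, -0.0739, 0.0424]
tcp_rot: [0.696, 0.718, 0.002, 0.002]
contact_force: [6.8, 0.3, -1.0]
width: 0.0282
gripper_force: 14.6
```

Call:
step_arm(
  motion=[
    [[0,0.004,0.006],[0,0,0]],
    [[0,0.004,0.006],[0,0,0]],
    [[0,0.004,0.006],[0,0,0]],
    [[0,0.004,-0.1],[0,0,0]],
    [[0,0.004,-0.25],[0,0,0]],
    [[0,0.004,-0.32],[0,0,0]],
  ],
  jaw=0.1,
)

```text
time_s: 39.6
ee_pos: [0.5078, -0.074, 0.1244]
tcp_rot: [0.696, 0.718, 0.001, 0.001]
contact_force: [-0.2, 0.2, 0.2]
width: 0.0395
gripper_force: 0.0
```

```bash
python3 - <<'E'
from h import *
rel(([.4490,.0207,.11],1.7),([.449,.0207,.035],1.7))
for n in ['top','scene']:
    p=grab_frame(n); print([(d['point'],d['score']) for d in tip_of(p,'jar_a') if d['score']>.25])
E
```

```text
t 39.6 tcp [ 0.5078 -0.074   0.1244] yang 1.79 w 0.0395 F [-0.1669  0.2494  0.1799] g 0.0 q7 -0.17
[0.3861, -0.2232, 0.057] [0.0003, 0.0, 0.0002]
[0.3862, -0.2238, 0.357] [0.0003, 0.0, 0.0002]
[([0.449, 0.1065, 0.001], 0.47), ([0.4825, -0.0169, 0.001], 0.41)]
[([0.4498, 0.1084, -0.0017], 0.7), ([0.5053, -0.0766, 0.043], 0.66), ([0.5044, -0.1204, 0.0411], 0.58), ([0.4805, -0.0187, 0.0043], 0.43)]
```

The white-cap jar has been knocked to about (0.481, -0.018). Re-measure it.

```bash
python3 - <<'E'
from h import *
a=[]
for k in range(4):
  for n in ['top','scene']:
    p=grab_frame(n); a+=[(n,np.round(d['point'],4)) for d in tip_of(p,'jar_a') if d['score']>.3 and abs(d['point'][1]+.018)<.025]
for x in a: print(*x)
j=np.mean([x[1] for x in a],0);print(j)
rel(([j[0],j[1],.11],1.7),([j[0],j[1],.035],1.7))
q=grab_frame('top');print(rect(q,'shaker',.034))
p=look('scene','k1.png');cv2.imwrite('pics/k1c.png',cv2.resize(p['img'][215:325,270:400],None,fx=5,fy=5,interpolation=cv2.INTER_CUBIC))
E
```

```text
top [ 0.4835 -0.0201 -0.0003]
scene [ 0.4811 -0.0197  0.0027]
top [ 0.4808 -0.0173  0.0016]
scene [ 0.4789 -0.0184  0.002 ]
top [ 0.4816 -0.0149  0.0018]
scene [ 0.4779 -0.0188  0.0001]
top [ 0.4818 -0.0194  0.0005]
scene [ 0.4807 -0.0179  0.0025]
[ 0.4808 -0.0183  0.0014]
t 40.6 tcp [ 0.5072 -0.0742  0.1221] yang 1.78 w 0.039 F [-0.161  -0.8288  0.4127] g 0.0 q7 -0.17
[0.2269, -0.0986, 0.0484] [0.0, 0.0, 0.0002]
[0.2269, -0.0987, 0.3484] [0.0, 0.0, 0.0002]
[(0.73, 2422, 490, -274, 211, 122, 12.9), (0.27, 114, 517, -387, 14, 65, 1.1)]
```

View pics/k1c.png

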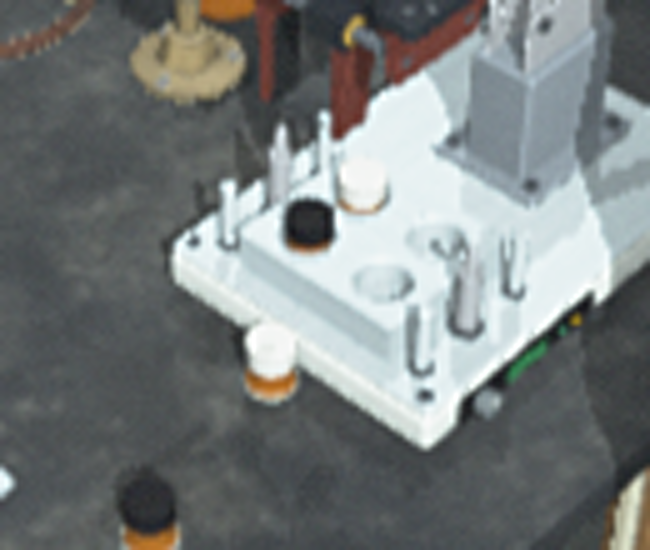

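Two jars seated; the knocked white-cap jar (270,360) stands upright beside the housing. Grasp slightly to its free side.

Call:
step_arm(
  motion=[
    [[0.1,-0.05,0],[0,0,0]],
    [[0.237,-0.1,0],[0,0,0]],
    [[0.237,-0.1,0.1],[0,0,0]],
    [[0.237,-0.1,0.25],[0,0,0]],
    [[0.237,-0.1,0.33],[0,0,0]],
    [[0.237,-0.1,0.33],[0,0,0]],
    [[0.237,-0.1,0.33],[0,0,0]],
    [[0.237,-0.1,0.33],[0,0,0]],
  ],
  jaw=-0.36,
)

```text
time_s: 41.55
ee_pos: [0.4813, -0.0157, 0.0408]
tcp_rot: [0.696, 0.718, 0.001, 0.001]
contact_force: [0.4, -0.4, 0.1]
width: 0.0597
gripper_force: 0.0
```

```bash
python3 - <<'E'
from h import *
rel(([.4810,-.0160,-.004],1.7))
E
```

```text
t 41.5 tcp [ 0.4813 -0.0157  0.0408] yang 1.77 w 0.0597 F [ 0.3733 -0.4359  0.0777] g 0.0 q7 -0.39
[-0.0011, -0.0016, 0.179] [0.0003, 0.0, 0.0002]
```

Call:
step_arm(
  motion=[
    [[0,-0.001,0.08],[0,0,0]],
    [[0,-0.001,0.14],[0,0,0]],
    [[0,-0.001,0.175],[0,0,0]],
    [[0,-0.001,0.175],[0,0,0]],
  ],
)

```text
time_s: 41.95
ee_pos: [0.4801, -0.0159, -0.0042]
tcp_rot: [0.696, 0.718, -0.0, -0.0]
contact_force: [-0.1, 0.4, 0.2]
width: 0.0601
gripper_force: 0.0
```

Call:
step_arm(
  motion=[
    [[0,0,0],[0,0,0]],
    [[0,0,0],[0,0,0]],
    [[0,0,0],[0,0,0]],
    [[0,0,0],[0,0,0]],
    [[0,0,0],[0,0,0]],
  ],
  jaw=1,
)

```text
time_s: 42.45
ee_pos: [0.4804, -0.0159, -0.0038]
tcp_rot: [0.696, 0.718, 0.0, 0.0]
contact_force: [-0.4, -0.3, 1.9]
width: 0.028
gripper_force: 15.0
```

```bash
python3 - <<'E'
from h import *
h=sh(-.028,.023);print(h)
rel(([h[0],h[1],.12],1.7),([h[0],h[1],.070],1.7))
for n in ['top','scene']:
    p=grab_frame(n); print([(d['point'],d['score']) for d in tip_of(p,'jar_a') if d['score']>.25])
    print([(d['point'],d['score']) for d in tip_of(p,'hole_1') if d['score']>.4])
E
```

```text
[ 0.4517 -0.0752  0.    ]
t 42.5 tcp [ 0.4804 -0.0159 -0.0038] yang 1.77 w 0.028 F [-0.3931 -0.2889  1.8797] g 15.0 q7 -0.45
[-0.2336, -0.1218, -0.4953] [0.0001, 0.0, 0.0002]
[-0.2335, -0.1219, -0.2953] [0.0001, 0.0, 0.0002]
[([0.5108, -0.1222, 0.0453], 0.61), ([0.4497, 0.1079, 0.0008], 0.37)]
[([0.5057, -0.0704, 0.0669], 0.72), ([0.5084, -0.122, 0.0591], 0.63), ([0.4528, -0.123, 0.0579], 0.58)]
[([0.5053, -0.1185, 0.0431], 0.61), ([0.5172, 0.2643, 0.0029], 0.61), ([0.4806, -0.023, 0.0015], 0.57), ([0.4496, 0.1052, -0.0063], 0.48)]
[([0.5095, -0.1157, 0.0647], 0.73), ([0.452, -0.073, 0.0548], 0.69), ([0.4539, -0.1204, 0.0562], 0.62), ([0.4483, 0.1068, -0.006], 0.54)]
```

Call:
step_arm(
  motion=[
    [[0,0,-0.2],[0,0,0]],
    [[0,0,-0.4],[0,0,0]],
    [[0,0,-0.49],[0,0,0]],
    [[-0.12,-0.06,-0.49],[0,0,0]],
    [[-0.225,-0.12,-0.49],[0,0,0]],
    [[-0.225,-0.12,-0.4],[0,0,0]],
    [[-0.225,-0.12,-0.32],[0,0,0]],
    [[-0.225,-0.12,-0.32],[0,0,0]],
  ],
)

```text
time_s: 43.55
ee_pos: [0.4496, -0.0731, 0.0738]
tcp_rot: [0.696, 0.718, -0.001, -0.002]
contact_force: [-0.1, -0.4, 0.3]
width: 0.028
gripper_force: 15.0
```

Call:
step_arm(
  motion=[
    [[0,0,0],[0,0,0]],
    [[0,0,0],[0,0,0]],
  ],
)

```text
time_s: 43.75
ee_pos: [0.4524, -0.0726, 0.0766]
tcp_rot: [0.696, 0.718, 0.0, 0.0]
contact_force: [-0.8, 1.2, -0.0]
width: 0.0282
gripper_force: 15.0
```

```bash
python3 - <<'E'
from h import *
rel(([.4522,-.073,.042],1.7))
for n in ['top','scene']:
    p=grab_frame(n); print([(np.round(d['point'],4),round(d['score'],2)) for d in tip_of(p,'jar_a') if d['score']>.25])
E
```

```text
t 43.8 tcp [ 0.4524 -0.0726  0.0766] yang 1.81 w 0.0282 F [-0.7589  1.1942 -0.0339] g 15.0 q7 -0.2
[-0.0015, -0.0011, 0.1383] [0.0001, -0.0, 0.0003]
[(array([0.5172, 0.2583, 0.0864]), 0.68), (array([0.525 , 0.4672, 0.132 ]), 0.58), (array([0.4501, 0.106 , 0.0023]), 0.51), (array([0.517 , 0.263 , 0.1354]), 0.33)]
[(array([ 0.4487,  0.1081, -0.005 ]), 0.51), (array([ 0.5049, -0.0734,  0.0399]), 0.49), (array([ 0.4485, -0.0729,  0.0828]), 0.44)]
```

Call:
step_arm(
  motion=[
    [[-0.004,0,0.04],[0,0,0]],
    [[-0.004,0,0.06],[0,0,0]],
    [[-0.004,0,0.07],[0,0,0]],
    [[-0.004,0,0.08],[0,0,0]],
    [[-0.004,0,0.09],[0,0,0]],
    [[-0.004,0,0.09],[0,0,0]],
  ],
)

```text
time_s: 44.55
ee_pos: [0.4517, -0.0739, 0.053]
tcp_rot: [0.696, 0.718, -0.0, -0.0]
contact_force: [-0.3, 0.2, -0.7]
width: 0.0282
gripper_force: 15.0
```

Call:
step_arm(
  motion=[
    [[0,0,0.01],[0,0,0]],
    [[0,0,0.02],[0,0,0]],
    [[0,0,0.03],[0,0,0]],
    [[0,0,0.04],[0,0,0]],
    [[0,0,0.047],[0,0,0]],
    [[0,0,0.047],[0,0,0]],
  ],
)

```text
time_s: 45.15
ee_pos: [0.4517, -0.0739, 0.0413]
tcp_rot: [0.696, 0.718, -0.0, -0.0]
contact_force: [0.4, 0.1, -0.3]
width: 0.0281
gripper_force: 15.0
```

Call:
step_arm(
  motion=[
    [[0,0,0],[0,0,0]],
    [[0,0,0],[0,0,0]],
    [[0,0,0],[0,0,0]],
    [[0,0,-0.1],[0,0,0]],
    [[0,0,-0.25],[0,0,0]],
    [[0,0,-0.32],[0,0,0]],
    [[0,0,-0.32],[0,0,0]],
  ],
  jaw=0.1,
)

```text
time_s: 45.85
ee_pos: [0.4537, -0.0742, 0.124]
tcp_rot: [0.696, 0.718, 0.001, 0.002]
contact_force: [0.1, -0.4, 0.2]
width: 0.0393
gripper_force: 0.0
```

```bash
python3 - <<'E'
from h import *
a=[]
for k in range(2):
  for n in ['top','scene']:
    p=grab_frame(n); l=[np.round(d['point'],4) for d in tip_of(p,'jar_a') if d['score']>.3]; print(n,l); a+=[x for x in l if .08<x[1]<.13]
j=np.mean(a,0);print(j)
rel(([j[0],j[1],.11],1.7),([j[0],j[1],.035],1.7))
E
```

```text
top [array([0.4511, 0.1066, 0.0016])]
scene [array([ 0.4464,  0.1068, -0.0021]), array([ 0.5069, -0.0728,  0.0407]), array([ 0.4515, -0.0752,  0.0429]), array([0.6556, 0.0772, 0.0008])]
top [array([ 0.4474,  0.107 , -0.0001])]
scene [array([ 0.4481,  0.1074, -0.0016]), array([ 0.5103, -0.0703,  0.0395]), array([ 0.4497, -0.0743,  0.0439]), array([ 0.507 , -0.121 ,  0.0433]), array([ 0.6561,  0.0782, -0.0013])]
[ 0.4482  0.107  -0.0005]
t 46.2 tcp [ 0.4514 -0.0738  0.1208] yang 1.79 w 0.0395 F [ 0.4026  0.0063 -0.5973] g 0.0 q7 -0.14
[0.7229, 0.0102, 0.0437] [-0.0002, -0.0001, 0.0003]
[0.7227, 0.0106, 0.3437] [-0.0002, -0.0001, 0.0003]
```

Call:
step_arm(
  motion=[
    [[0.2,0.003,0],[0,0,0]],
    [[0.4,0.006,0],[0,0,0]],
    [[0.6,0.01,0],[0,0,0]],
    [[0.723,0.01,0.1],[0,0,0]],
    [[0.723,0.01,0.25],[0,0,0]],
    [[0.723,0.01,0.33],[0,0,0]],
    [[0.723,0.01,0.33],[0,0,0]],
    [[0.723,0.01,0.33],[0,0,0]],
  ],
  jaw=-0.36,
)

```text
time_s: 47.05
ee_pos: [0.4486, 0.1071, 0.0391]
tcp_rot: [0.696, 0.718, -0.0, -0.0]
contact_force: [-0.5, 0.1, 0.8]
width: 0.0594
gripper_force: 0.0
```

```bash
python3 - <<'E'
from h import *
rel(([.4488,.107,-.004],1.7))
E
```

```text
t 47.0 tcp [0.4486 0.1071 0.0391] yang 1.8 w 0.0594 F [-0.4514  0.1121  0.8039] g 0.0 q7 -0.69
[-0.0004, 0.0011, 0.1724] [-0.0002, -0.0, 0.0003]
```

Call:
step_arm(
  motion=[
    [[0,0.001,0.08],[0,0,0]],
    [[0,0.001,0.14],[0,0,0]],
    [[0,0.001,0.172],[0,0,0]],
    [[0,0.001,0.172],[0,0,0]],
  ],
)

```text
time_s: 47.45
ee_pos: [0.4492, 0.1066, -0.0037]
tcp_rot: [0.696, 0.718, -0.0, 0.0]
contact_force: [0.7, -0.4, -0.7]
width: 0.0598
gripper_force: 0.0
```

Call:
step_arm(
  motion=[
    [[0,0,0],[0,0,0]],
    [[0,0,0],[0,0,0]],
    [[0,0,0],[0,0,0]],
    [[0,0,0],[0,0,0]],
    [[0,0,0],[0,0,0]],
  ],
  jaw=1,
)

```text
time_s: 47.95
ee_pos: [0.4493, 0.1068, -0.0036]
tcp_rot: [0.696, 0.718, 0.0, 0.0]
contact_force: [-0.3, 0.3, 2.2]
width: 0.0277
gripper_force: 15.0
```

```bash
python3 - <<'E'
from h import *
h=np.array([.4532,-.1208,0]);print(sh(-.028,-.023))
rel(([h[0],h[1],.12],1.7),([h[0],h[1],.070],1.7))
E
```

```text
[ 0.4531 -0.1211  0.    ]
t 48.0 tcp [ 0.4493  0.1068 -0.0036] yang 1.77 w 0.0277 F [-0.2538  0.3438  2.2072] g 15.0 q7 -0.77
[-0.9104, -0.0121, -0.4945] [0.0001, 0.0, 0.0002]
[-0.9104, -0.0122, -0.2945] [0.0001, 0.0, 0.0002]
```

Call:
step_arm(
  motion=[
    [[0,0,-0.2],[0,0,0]],
    [[-0.1,0,-0.4],[0,0,0]],
    [[-0.3,-0.004,-0.5],[0,0,0]],
    [[-0.5,-0.008,-0.5],[0,0,0]],
    [[-0.7,-0.01,-0.5],[0,0,0]],
    [[-0.9,-0.012,-0.5],[0,0,0]],
    [[-0.91,-0.012,-0.4],[0,0,0]],
    [[-0.91,-0.012,-0.34],[0,0,0]],
  ],
)

```text
time_s: 48.75
ee_pos: [0.4523, -0.1242, 0.0801]
tcp_rot: [0.698, 0.716, -0.001, 0.0]
contact_force: [1.3, 0.4, -1.2]
width: 0.0281
gripper_force: 15.0
```

Call:
step_arm(
  motion=[
    [[0,0,0],[0,0,0]],
    [[0,0,0],[0,0,0]],
    [[0,0,0],[0,0,0]],
  ],
)

```text
time_s: 49.05
ee_pos: [0.4537, -0.1201, 0.0819]
tcp_rot: [0.696, 0.718, 0.0, 0.0]
contact_force: [-0.6, 0.1, -0.3]
width: 0.028
gripper_force: 15.0
```

```bash
python3 - <<'E'
from h import *
rel(([.4530,-.1208,.053],1.7),([.4530,-.1208,.042],1.7))
E
```

```text
t 49.0 tcp [ 0.4537 -0.1201  0.0819] yang 1.85 w 0.028 F [-0.5623  0.1435 -0.2631] g 15.0 q7 -0.1
[-0.0027, -0.0031, 0.1157] [0.0002, 0.0, 0.0004]
[-0.0027, -0.0032, 0.1597] [0.0002, 0.0, 0.0004]
```

Call:
step_arm(
  motion=[
    [[-0.003,-0.003,0.06],[0,0,0]],
    [[-0.003,-0.003,0.08],[0,0,0]],
    [[-0.003,-0.003,0.1],[0,0,0]],
    [[-0.003,-0.003,0.12],[0,0,0]],
    [[-0.003,-0.003,0.14],[0,0,0]],
    [[-0.003,-0.003,0.16],[0,0,0]],
    [[-0.003,-0.003,0.16],[0,0,0]],
  ],
)

```text
time_s: 49.75
ee_pos: [0.4537, -0.122, 0.0413]
tcp_rot: [0.696, 0.718, 0.001, 0.001]
contact_force: [3.9, -2.9, 0.6]
width: 0.0283
gripper_force: 14.9
```

Call:
step_arm(
  motion=[
    [[0,0,0],[0,0,0]],
    [[0,0,0],[0,0,0]],
    [[0,0,0],[0,0,0]],
    [[0,0,-0.15],[0,0,0]],
    [[0,0,-0.3],[0,0,0]],
    [[0.1,0,-0.45],[0,0,0]],
    [[0.3,0,-0.6],[0,0,0]],
    [[0.4,0,-0.65],[0,0,0]],
  ],
  jaw=0.1,
)

```text
time_s: 50.55
ee_pos: [0.4493, -0.0198, 0.2057]
tcp_rot: [0.696, 0.718, 0.001, 0.001]
contact_force: [0.6, -0.7, -0.2]
width: 0.0398
gripper_force: 0.0
```

```bash
python3 - <<'E'
from h import *
rel(([.5182,.2617,.2],86.4))
a=[];b=[]
for k in range(3):
  for n in ['top','scene']:
    p=grab_frame(n); print(n,[np.round(d['point'],4) for d in tip_of(p,'jar_a') if d['score']>.3])
    a+=[d['point'] for d in tip_of(p,'bail_blue')[:1]]; b+=[d['point'] for d in tip_of(p,'plate_blue')[:1]]
print(np.array(a),np.array(b))
E
```

```text
t 50.5 tcp [ 0.4493 -0.0198  0.2057] yang 1.75 w 0.0398 F [ 0.6491 -0.6506 -0.1898] g 0.0 q7 -0.17
[1.1173, 0.3097, 0.023] [0.0002, 0.0003, -0.2352]
top [array([ 0.5089, -0.1206,  0.0405])]
scene [array([ 0.4504, -0.0757,  0.0435]), array([ 0.5068, -0.1224,  0.0439]), array([ 0.5072, -0.0739,  0.0406]), array([ 0.4542, -0.1212,  0.0405])]
top [array([ 0.5091, -0.1201,  0.041 ]), array([0.5165, 0.2641, 0.1334])]
scene [array([ 0.5073, -0.1199,  0.0448]), array([ 0.4528, -0.1204,  0.0395]), array([ 0.4505, -0.0737,  0.0418]), array([ 0.5094, -0.0738,  0.04  ])]
top [array([ 0.5094, -0.1192,  0.0404]), array([ 0.4875, -0.3596,  0.1875])]
scene [array([ 0.5044, -0.1205,  0.0433]), array([ 0.5067, -0.0741,  0.0426]), array([ 0.4509, -0.074 ,  0.0441]), array([ 0.4534, -0.122 ,  0.0395])]
[[ 0.5195  0.2649  0.1335]
 [ 0.5173  0.2583  0.1345]
 [ 0.5153  0.2645  0.1361]
 [ 0.5181  0.256   0.1335]
 [ 0.5097 -0.1188  0.0386]
 [ 0.5184  0.2601  0.1349]] [[0.5161 0.2604 0.086 ]
 [0.522  0.2639 0.0917]
 [0.5176 0.2565 0.0893]
 [0.521  0.26   0.086 ]
 [0.5193 0.2582 0.0872]
 [0.5196 0.2613 0.0889]]
```

All four jars seated. Now the blue plate.

Call:
step_arm(
  motion=[
    [[0.15,0.05,0],[0,0,-0.02]],
    [[0.35,0.1,0],[0,0,-0.05]],
    [[0.55,0.15,0],[0,0,-0.08]],
    [[0.75,0.2,0],[0,0,-0.11]],
    [[0.9,0.25,0],[0,0,-0.14]],
    [[1,0.3,0],[0,0,-0.17]],
    [[1,0.31,0],[0,0,-0.2]],
    [[1,0.31,0],[0,0,-0.22]],
  ],
  jaw=-1,
)

```text
time_s: 52.55
ee_pos: [0.519, 0.2322, 0.2032]
tcp_rot: [0.177, 0.984, 0.0, -0.0]
contact_force: [-0.3, -0.3, 0.3]
width: 0.0878
gripper_force: 0.0
```

Call:
step_arm(
  motion=[
    [[0,0,0],[0,0,-0.02]],
    [[0,0,0],[0,0,-0.04]],
    [[0,0,0],[0,0,-0.045]],
    [[0,0,0],[0,0,-0.045]],
  ],
)

```text
time_s: 52.95
ee_pos: [0.519, 0.2306, 0.2034]
tcp_rot: [0.042, 0.999, 0.0, -0.0]
contact_force: [-0.4, -0.7, 0.8]
width: 0.0878
gripper_force: 0.0
```

```bash
python3 - <<'E'
from h import *
rel(([.5183,.2613,.16],86.4),([.5183,.2613,.082],86.4))
E
```

```text
t 53.0 tcp [0.519  0.2306 0.2034] yang 85.21 w 0.0878 F [-0.3766 -0.6592  0.8361] g 0.0 q7 0.55
[0.0129, 0.122, 0.1735] [0.0, -0.0001, -0.0033]
[0.0128, 0.1219, 0.4855] [0.0, -0.0001, -0.0033]
```

Call:
step_arm(
  motion=[
    [[0.013,0.122,0.05],[0,0,-0.0033]],
    [[0.013,0.122,0.17],[0,0,-0.0033]],
    [[0.013,0.122,0.17],[0,0,-0.0033]],
    [[0.013,0.122,0.25],[0,0,-0.0033]],
    [[0.013,0.122,0.35],[0,0,-0.0033]],
    [[0.013,0.122,0.44],[0,0,-0.0033]],
    [[0.013,0.122,0.485],[0,0,-0.0033]],
    [[0.013,0.122,0.485],[0,0,-0.0033]],
  ],
)

```text
time_s: 53.75
ee_pos: [0.518, 0.2606, 0.0818]
tcp_rot: [0.031, 1.0, -0.001, -0.001]
contact_force: [0.2, 0.7, 0.8]
width: 0.0882
gripper_force: 0.0
```

Call:
step_arm(
  motion=[
    [[0,0,0],[0,0,0]],
    [[0,0,0],[0,0,0]],
    [[0,0,0],[0,0,0]],
    [[0,0,0],[0,0,0]],
    [[0,0,0],[0,0,0]],
  ],
  jaw=1,
  squeeze=30,
)

```text
time_s: 54.25
ee_pos: [0.5186, 0.2616, 0.083]
tcp_rot: [0.03, 1.0, 0.0, 0.001]
contact_force: [-0.3, -0.6, 4.5]
width: 0.0618
gripper_force: 30.0
```

```bash
python3 - <<'E'
from h import *
s=read_state();e=np.array(s['ee_pos']);d=np.array([np.cos(np.radians(-3.6)),np.sin(np.radians(-3.6)),0])
rel((e+[0,0,.018],86.4),(e+[0,0,.018]-.105*d,86.4),([.43,.2,.25],86.4))
E
```

```text
t 54.2 tcp [0.5186 0.2616 0.083 ] yang 86.52 w 0.0618 F [-0.2862 -0.6324  4.5263] g 30.0 q7 0.41
[-0.0001, 0.0, -0.072] [0.0001, 0.0002, 0.0003]
[0.4199, 0.0009, -0.0724] [0.0001, 0.0002, 0.0003]
[0.3381, -0.2674, -0.6683] [0.0001, 0.0002, 0.0003]
```

Call:
step_arm(
  motion=[
    [[0,0,-0.03],[0,0,0]],
    [[0,0,-0.072],[0,0,0]],
    [[0,0,-0.072],[0,0,0]],
    [[0,0,-0.072],[0,0,0]],
  ],
)

```text
time_s: 54.65
ee_pos: [0.5183, 0.2614, 0.1006]
tcp_rot: [0.03, 1.0, 0.0, 0.0]
contact_force: [-0.0, 0.8, -3.7]
width: 0.0618
gripper_force: 30.0
```

Call:
step_arm(
  motion=[
    [[0.06,0,0],[0,0,0]],
    [[0.16,0,0],[0,0,0]],
    [[0.26,0,0],[0,0,0]],
    [[0.36,0,0],[0,0,0]],
    [[0.43,0,0],[0,0,0]],
    [[0.43,0,0],[0,0,0]],
    [[0.43,0,-0.2],[0,0,0]],
    [[0.43,0,-0.4],[0,0,0]],
  ],
)

```text
time_s: 55.45
ee_pos: [0.4106, 0.2672, 0.2007]
tcp_rot: [0.03, 1.0, -0.0, -0.002]
contact_force: [2.3, 1.1, -1.7]
width: 0.0617
gripper_force: 30.0
```

```bash
python3 - <<'E'
from h import *
g=sh(0,0,.20)
rel(([.44,.1,.22],45),(g,1.7))
for n in ['top','scene']:
    p=grab_frame(n)
    for o in ['plate_blue','bail_blue']: print([(np.round(d['point'],4),round(d['score'],2)) for d in tip_of(p,o)][:2])
E
```

```text
t 55.5 tcp [0.4106 0.2672 0.2007] yang 86.55 w 0.0617 F [ 2.3302  1.0895 -1.6773] g 30.0 q7 0.44
[-0.1575, -0.6607, -0.077] [-0.0003, -0.0004, 0.1154]
[-0.3665, -1.4387, 0.003] [-0.0005, -0.0003, 0.2357]
[(array([ 0.5067, -0.0691,  0.0412]), 0.63), (array([ 0.4829, -0.2207,  0.1458]), 0.35)]
[(array([ 0.5121,  0.26  , -0.0038]), 0.39)]
[(array([0.4141, 0.2703, 0.2101]), 0.8), (array([0.5239, 0.4638, 0.0854]), 0.27)]
[(array([0.4101, 0.2667, 0.2516]), 0.93)]
```

Call:
step_arm(
  motion=[
    [[-0.05,-0.15,-0.05],[0,0,0.02]],
    [[-0.1,-0.3,-0.08],[0,0,0.04]],
    [[-0.13,-0.45,-0.08],[0,0,0.065]],
    [[-0.15,-0.6,-0.08],[0,0,0.09]],
    [[-0.2,-0.75,-0.08],[0,0,0.11]],
    [[-0.25,-0.9,-0.08],[0,0,0.13]],
    [[-0.25,-0.9,-0.08],[0,0,0.15]],
    [[-0.25,-0.9,-0.08],[0,0,0.17]],
  ],
)

```text
time_s: 56.55
ee_pos: [0.459, 0.0375, 0.2185]
tcp_rot: [0.539, 0.843, -0.001, -0.001]
contact_force: [0.4, 0.5, -2.4]
width: 0.0618
gripper_force: 30.0
```

Call:
step_arm(
  motion=[
    [[0,0,0],[0,0,0.02]],
    [[0,0,0],[0,0,0.04]],
    [[0,0,0],[0,0,0.06]],
    [[0,0,0],[0,0,0.065]],
    [[0,0,0],[0,0,0.065]],
  ],
)

```text
time_s: 57.05
ee_pos: [0.4591, 0.0394, 0.2193]
tcp_rot: [0.694, 0.72, -0.001, -0.001]
contact_force: [0.3, 0.5, -2.4]
width: 0.0619
gripper_force: 30.0
```

```bash
python3 - <<'E'
from h import *
g=sh(0,0,.12)
rel((g,1.7))
for k in range(3):
 for n in ['top','scene']:
    p=grab_frame(n)
    print(n,*[(o,np.round(d['point'],4).tolist(),round(d['score'],2)) for o in ['plate_blue','bail_blue'] for d in tip_of(p,o)[:1]])
E
```

```text
t 57.0 tcp [0.4591 0.0394 0.2193] yang 2.04 w 0.0619 F [ 0.3163  0.4852 -2.4051] g 30.0 q7 -0.33
[-0.5496, 0.0666, 0.3971] [-0.0003, -0.0, 0.001]
top ('bail_blue', [0.4581, 0.0412, 0.2711], 0.53)
scene ('plate_blue', [0.4634, 0.0428, 0.2266], 0.55) ('bail_blue', [0.459, 0.0356, 0.2676], 0.79)
top ('plate_blue', [0.458, 0.0365, 0.2265], 0.58)
scene ('plate_blue', [0.4642, 0.0397, 0.2268], 0.63) ('bail_blue', [0.4608, 0.0391, 0.2707], 0.68)
top ('plate_blue', [0.4586, 0.0388, 0.2242], 0.41)
scene ('plate_blue', [0.462, 0.0402, 0.2263], 0.86) ('bail_blue', [0.4599, 0.0381, 0.2728], 0.55)
```

Call:
step_arm(
  motion=[
    [[-0.15,0.02,0],[0,0,0.001]],
    [[-0.35,0.04,0],[0,0,0.001]],
    [[-0.5,0.06,0.05],[0,0,0.001]],
    [[-0.55,0.067,0.2],[0,0,0.001]],
    [[-0.55,0.067,0.35],[0,0,0.001]],
    [[-0.55,0.067,0.42],[0,0,0.001]],
    [[-0.55,0.067,0.42],[0,0,0.001]],
    [[-0.55,0.067,0.42],[0,0,0.001]],
  ],
)

```text
time_s: 58.75
ee_pos: [0.4814, -0.097, 0.1158]
tcp_rot: [0.697, 0.717, 0.0, -0.0]
contact_force: [0.1, 0.4, -2.2]
width: 0.062
gripper_force: 30.0
```

```bash
python3 - <<'E'
from h import *
rel(([.4806,-.0976,.096],1.7),([.4806,-.0976,.075],1.7))
p=look('scene','b1.png')
cv2.imwrite('pics/b1c.png',cv2.resize(p['img'][200:320,300:420],None,fx=5,fy=5,interpolation=cv2.INTER_CUBIC))
for n in ['top','scene']:
    p=grab_frame(n)
    print(n,*[(o,np.round(d['point'],4).tolist(),round(d['score'],2)) for o in ['plate_blue','bail_blue'] for d in tip_of(p,o)[:1]])
E
```

```text
t 58.8 tcp [ 0.4814 -0.097   0.1158] yang 1.59 w 0.062 F [ 0.0835  0.3591 -2.1663] g 30.0 q7 -0.19
[-0.0024, -0.0032, 0.0794] [0.0, -0.0001, -0.0003]
[-0.0024, -0.0032, 0.1634] [0.0, -0.0001, -0.0003]
top ('plate_blue', [0.4815, -0.0996, 0.1201], 0.53) ('bail_blue', [0.5269, 0.4634, 0.0906], 0.75)
scene ('plate_blue', [0.4844, -0.0965, 0.1228], 0.91) ('bail_blue', [0.4802, -0.0961, 0.1664], 0.86)
```

View pics/b1c.png

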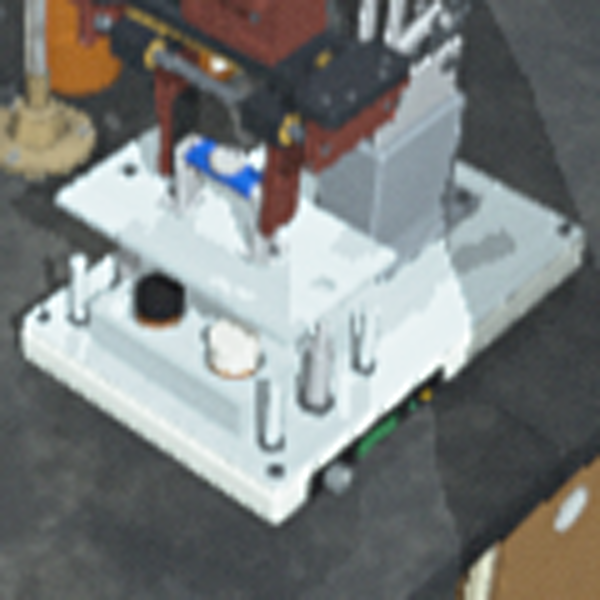

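The plate is level above the pins (near pin at (317,350)), clear of the raised clamp arm. Lower in small steps.

Call:
step_arm(
  motion=[
    [[-0.002,-0.003,0.03],[0,0,0]],
    [[-0.002,-0.003,0.06],[0,0,0]],
    [[-0.002,-0.003,0.08],[0,0,0]],
    [[-0.002,-0.003,0.1],[0,0,0]],
    [[-0.002,-0.003,0.11],[0,0,0]],
    [[-0.002,-0.003,0.11],[0,0,0]],
  ],
)

```text
time_s: 59.7
ee_pos: [0.48, -0.0978, 0.0873]
tcp_rot: [0.697, 0.717, -0.0, -0.0]
contact_force: [-0.2, -1.1, -1.8]
width: 0.0618
gripper_force: 30.0
```

Call:
step_arm(
  motion=[
    [[0,0,0.01],[0,0,0]],
    [[0,0,0.02],[0,0,0]],
    [[0,0,0.03],[0,0,0]],
    [[0,0,0.04],[0,0,0]],
    [[0,0,0.05],[0,0,0]],
    [[0,0,0.054],[0,0,0]],
    [[0,0,0.054],[0,0,0]],
  ],
)

```text
time_s: 60.4
ee_pos: [0.4802, -0.0979, 0.0743]
tcp_rot: [0.697, 0.717, -0.0, -0.0]
contact_force: [-0.5, -1.6, -4.1]
width: 0.0615
gripper_force: 30.0
```

Call:
step_arm(
  motion=[
    [[0,0,0.004],[0,0,0]],
    [[0,0,0.008],[0,0,0]],
    [[0,0,0.012],[0,0,0]],
    [[0,0,0.012],[0,0,0]],
  ],
)

```text
time_s: 60.8
ee_pos: [0.4802, -0.0981, 0.074]
tcp_rot: [0.698, 0.717, -0.001, 0.001]
contact_force: [-12.3, -1.3, 33.9]
width: 0.0616
gripper_force: 30.0
```

Seated on the shoulders (33 N reaction). Ease off, release and rise.

Call:
step_arm(
  motion=[
    [[0,0,-0.01],[0,0,0]],
    [[0,0,-0.01],[0,0,0]],
    [[0,0,-0.01],[0,0,0]],
    [[0,0,-0.01],[0,0,0]],
    [[0,0,-0.01],[0,0,0]],
    [[0,0,-0.01],[0,0,0]],
  ],
  jaw=-1,
)

```text
time_s: 61.4
ee_pos: [0.4802, -0.0977, 0.0736]
tcp_rot: [0.697, 0.717, -0.0, -0.0]
contact_force: [-1.2, 0.1, 1.4]
width: 0.088
gripper_force: 0.0
```

Call:
step_arm(
  motion=[
    [[0,0,-0.1],[0,0,0]],
    [[0,0,-0.3],[0,0,0]],
    [[0,0,-0.5],[0,0,0]],
    [[0,0,-0.7],[0,0,0]],
    [[0,0,-0.9],[0,0,0]],
    [[0,0,-1],[0,0,0]],
    [[0,0,-1],[0,0,0]],
  ],
)

```text
time_s: 62.1
ee_pos: [0.4821, -0.0977, 0.3275]
tcp_rot: [0.697, 0.717, 0.001, 0.003]
contact_force: [0.8, -0.4, -0.3]
width: 0.088
gripper_force: 0.0
```

```bash
python3 - <<'E'
from h import *
for k in range(2):
 for n in ['top','scene']:
    p=grab_frame(n)
    print(n,*[(o,np.round(d['point'],4).tolist(),round(d['score'],2)) for o in ['plate_blue','bail_blue','handle_grip'] for d in tip_of(p,o)[:1]],rect(p,'plate_blue',.083)[:1])
G=[([.4885,-.44,.33],1.7)]
rel(*G)
E
```

```text
top ('plate_blue', [0.4796, -0.1033, 0.0807], 0.86) ('bail_blue', [0.483, -0.0947, 0.1271], 0.73) ('handle_grip', [0.4887, -0.3576, 0.1826], 0.73) [(0.72, 545, 478, -75, 160, 42, 0.8)]
scene ('plate_blue', [0.4839, -0.0943, 0.081], 0.87) ('bail_blue', [0.4822, -0.0998, 0.1273], 0.7) ('handle_grip', [0.4824, -0.359, 0.1845], 0.83) [(0.95, 1389, 478, -94, 171, 99, 0.8)]
top ('plate_blue', [0.4799, -0.1004, 0.0801], 0.75) ('bail_blue', [0.4817, -0.0966, 0.1247], 0.95) [(0.64, 657, 480, -75, 164, 46, 2.7)]
scene ('bail_blue', [0.4827, -0.0998, 0.1257], 0.56) ('handle_grip', [0.4837, -0.3593, 0.1849], 0.7) [(0.61, 1362, 478, -94, 169, 98, 1.2)]
t 63.1 tcp [ 0.4803 -0.0978  0.3239] yang 1.56 w 0.088 F [ 0.2465  0.3251 -0.2145] g 0.0 q7 0.0
[-1.3692, -0.0045, -0.0245] [0.0, 0.0, -0.0004]
```

Plate home. Now go over to the handle, opening a little, and pinch it at the corrected depth.

Call:
step_arm(
  motion=[
    [[-0.2,0.005,0],[0,0,0]],
    [[-0.4,0.012,0],[0,0,0]],
    [[-0.6,0.018,0],[0,0,0]],
    [[-0.8,0.025,0],[0,0,0]],
    [[-1,0.03,0],[0,0,0]],
    [[-1,0.03,0],[0,0,0]],
    [[-1,0.03,0],[0,0,0]],
    [[-1,0.03,0],[0,0,0]],
  ],
  jaw=-0.1,
)

```text
time_s: 63.9
ee_pos: [0.495, -0.3459, 0.3239]
tcp_rot: [0.697, 0.717, 0.0, -0.0]
contact_force: [-0.3, -0.2, -0.0]
width: 0.0481
gripper_force: 0.0
```

```bash
cat >> h.py <<'E'
def hg(a): return (sh(0,-.176-.092*np.sin(a-.436),.144+.092*np.cos(a-.436)-.039),1.7)
E
python3 - <<'E'
from h import *
g=hg(1.55);print(g);rel(g)
E
```

```text
(array([ 0.4882, -0.3558,  0.1456]), 1.7)
t 63.9 tcp [ 0.495  -0.3459  0.3239] yang 1.66 w 0.0481 F [-0.3186 -0.236  -0.0123] g 0.0 q7 0.34
[-0.039, -0.0287, 0.7134] [0.0, -0.0001, -0.0001]
```

Call:
step_arm(
  motion=[
    [[-0.042,-0.027,0.2],[0,0,0]],
    [[-0.042,-0.027,0.4],[0,0,0]],
    [[-0.042,-0.027,0.55],[0,0,0]],
    [[-0.042,-0.027,0.65],[0,0,0]],
    [[-0.042,-0.027,0.71],[0,0,0]],
    [[-0.042,-0.027,0.71],[0,0,0]],
    [[-0.042,-0.027,0.71],[0,0,0]],
  ],
)

```text
time_s: 64.6
ee_pos: [0.4891, -0.3578, 0.1478]
tcp_rot: [0.697, 0.717, 0.0, 0.001]
contact_force: [-0.1, 0.6, 0.6]
width: 0.0484
gripper_force: 0.0
```

Call:
step_arm(
  motion=[
    [[0,0,0],[0,0,0]],
    [[0,0,0],[0,0,0]],
    [[0,0,0],[0,0,0]],
    [[0,0,0],[0,0,0]],
    [[0,0,0],[0,0,0]],
    [[0,0,0],[0,0,0]],
  ],
  jaw=1,
  squeeze=30,
)

```text
time_s: 65.2
ee_pos: [0.4886, -0.3583, 0.1467]
tcp_rot: [0.697, 0.717, 0.0, 0.001]
contact_force: [1.4, -0.6, 1.5]
width: 0.0167
gripper_force: 30.0
```

```bash
python3 - <<'E'
from h import *
rel(*[hg(a) for a in np.linspace(1.55,.55,8)])
E
```

```text
t 65.2 tcp [ 0.4886 -0.3583  0.1467] yang 1.57 w 0.0167 F [ 1.4294 -0.6202  1.5013] g 30.0 q7 0.28
[0.0104, -0.0015, 0.0046] [0.0002, 0.0001, -0.0004]
[0.0368, -0.0016, -0.0407] [0.0002, 0.0001, -0.0004]
[0.0695, -0.0016, -0.0819] [0.0002, 0.0001, -0.0004]
[0.1077, -0.0017, -0.118] [0.0002, 0.0001, -0.0004]
[0.1506, -0.0018, -0.1483] [0.0002, 0.0001, -0.0004]
[0.1974, -0.0019, -0.1721] [0.0002, 0.0001, -0.0004]
[0.2471, -0.002, -0.1891] [0.0002, 0.0001, -0.0004]
[0.2987, -0.0021, -0.1988] [0.0002, 0.0001, -0.0004]
```

Call:
step_arm(
  motion=[
    [[0.016,0,-0.022],[0,0,0]],
    [[0.03,0,-0.043],[0,0,0]],
    [[0.047,0,-0.064],[0,0,0]],
    [[0.064,0,-0.084],[0,0,0]],
    [[0.083,0,-0.103],[0,0,0]],
    [[0.102,0,-0.12],[0,0,0]],
    [[0.123,0,-0.136],[0,0,0]],
    [[0.145,0,-0.15],[0,0,0]],
  ],
)

```text
time_s: 66.0
ee_pos: [0.4875, -0.321, 0.1842]
tcp_rot: [0.697, 0.717, 0.0, 0.0]
contact_force: [4.9, -1.0, -5.5]
width: 0.0161
gripper_force: 30.0
```

```bash
python3 - <<'E'
from h import *
rel(*[hg(a) for a in np.linspace(.98,.2,9)])
E
```

```text
t 66.0 tcp [ 0.4875 -0.321   0.1842] yang 1.6 w 0.0161 F [ 4.89   -1.024  -5.5264] g 30.0 q7 0.25
[0.0009, -0.0017, 0.0019] [0.0001, -0.0001, -0.0003]
[0.0325, -0.0018, -0.0151] [0.0001, -0.0001, -0.0003]
[0.0656, -0.0018, -0.029] [0.0001, -0.0001, -0.0003]
[0.0998, -0.0019, -0.0396] [0.0001, -0.0001, -0.0003]
[0.135, -0.002, -0.0468] [0.0001, -0.0001, -0.0003]
[0.1706, -0.002, -0.0505] [0.0001, -0.0001, -0.0003]
[0.2065, -0.0021, -0.0508] [0.0001, -0.0001, -0.0003]
[0.2422, -0.0022, -0.0476] [0.0001, -0.0001, -0.0003]
[0.2775, -0.0022, -0.0409] [0.0001, -0.0001, -0.0003]
```

Call:
step_arm(
  motion=[
    [[0.032,-0.001,-0.015],[0,0,0]],
    [[0.065,-0.001,-0.028],[0,0,0]],
    [[0.1,-0.002,-0.038],[0,0,0]],
    [[0.135,-0.002,-0.046],[0,0,0]],
    [[0.17,-0.002,-0.05],[0,0,0]],
    [[0.205,-0.002,-0.05],[0,0,0]],
    [[0.24,-0.002,-0.047],[0,0,0]],
    [[0.24,-0.002,-0.047],[0,0,0]],
  ],
)

```text
time_s: 66.8
ee_pos: [0.4842, -0.2603, 0.1956]
tcp_rot: [0.697, 0.717, -0.0, -0.001]
contact_force: [0.0, -0.0, 0.4]
width: 0.0001
gripper_force: 0.0
```

```bash
python3 - <<'E'
from h import *
rel(*[hg(a) for a in np.linspace(.3,-.03,6)])
E
```

```text
t 66.8 tcp [ 0.4842 -0.2603  0.1956] yang 1.66 w 0.0001 F [ 0.0242 -0.0255  0.4159] g 0.0 q7 0.18
[-0.0018, 0.0044, -0.0021] [-0.0003, -0.0001, -0.0001]
[0.0222, 0.0044, 0.002] [-0.0003, -0.0001, -0.0001]
[0.0458, 0.0043, 0.0077] [-0.0003, -0.0001, -0.0001]
[0.069, 0.0043, 0.0149] [-0.0003, -0.0001, -0.0001]
[0.0916, 0.0043, 0.0236] [-0.0003, -0.0001, -0.0001]
[0.1137, 0.0043, 0.0338] [-0.0003, -0.0001, -0.0001]
```

```bash
python3 - <<'E'
from h import *
for k in range(2):
 for n in ['top','scene']:
    p=look(n,'z%d%s.png'%(k,n))
    print(n,*[(o,np.round(d['point'],4).tolist(),round(d['score'],2)) for o in ['handle_grip','bail_blue'] for d in tip_of(p,o)[:1]])
cv2.imwrite('pics/zc.png',cv2.resize(p['img'][150:310,290:430],None,fx=4,fy=3.75,interpolation=cv2.INTER_CUBIC))
E
```

```text
top ('bail_blue', [0.4819, -0.0966, 0.1223], 0.69)
scene ('handle_grip', [0.4804, -0.2872, 0.2378], 0.6) ('bail_blue', [0.482, -0.0997, 0.1236], 0.83)
top ('handle_grip', [0.4311, -0.4764, 0.0004], 0.68) ('bail_blue', [0.4817, -0.0955, 0.1225], 0.6)
scene ('handle_grip', [0.4805, -0.2872, 0.2406], 0.44) ('bail_blue', [0.4799, -0.0981, 0.125], 0.82)
```

View pics/zc.png

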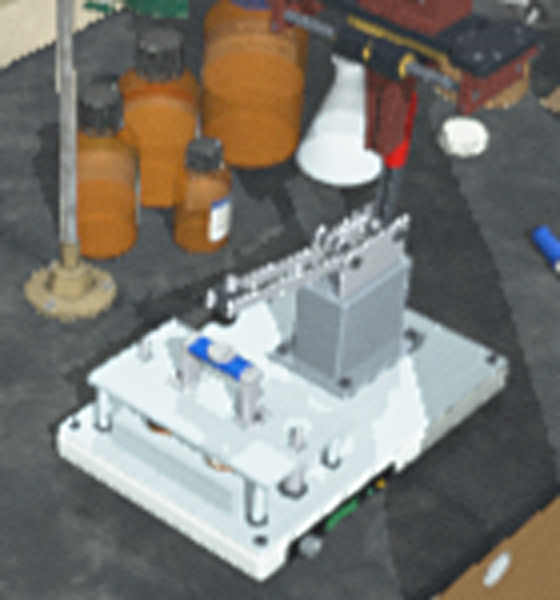

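The handle (398,140) is upright behind the closed fingers (385,110). Go round behind it and push it forward.

Call:
step_arm(
  motion=[
    [[0.02,0,-0.1],[0,0,0]],
    [[0.03,0,-0.3],[0,0,0]],
    [[0.03,0.004,-0.34],[0,0,0]],
    [[-0.1,0.008,-0.34],[0,0,0]],
    [[-0.28,0.01,-0.34],[0,0,0]],
    [[-0.28,0.01,-0.34],[0,0,0]],
    [[-0.28,0.01,-0.15],[0,0,0]],
    [[-0.28,0.01,0.012],[0,0,0]],
  ],
)

```text
time_s: 68.2
ee_pos: [0.4896, -0.3325, 0.1915]
tcp_rot: [0.698, 0.716, 0.0, 0.001]
contact_force: [0.3, 0.5, -0.3]
width: 0.0006
gripper_force: 0.0
```

```bash
python3 - <<'E'
from h import *
rel((sh(0,-.20,.192),1.7),(sh(0,-.165,.192),1.7))
for n in ['scene','top']:
    p=grab_frame(n)
    print(n,*[(o,np.round(d['point'],4).tolist(),round(d['score'],2)) for o in ['handle_grip'] for d in tip_of(p,o)[:1]])
E
```

```text
t 68.2 tcp [ 0.4896 -0.3325  0.1915] yang 1.5 w 0.0006 F [ 0.3317  0.5029 -0.3425] g 0.0 q7 0.27
[0.1413, -0.0092, -0.0021] [0.0002, 0.0002, -0.0006]
[0.2813, -0.0097, -0.0023] [0.0002, 0.0002, -0.0006]
scene ('handle_grip', [0.4795, -0.2592, 0.2357], 0.5)
top ('handle_grip', [0.4851, -0.2585, 0.2356], 0.4)
```

Call:
step_arm(
  motion=[
    [[0.06,-0.006,0],[0,0,0]],
    [[0.12,-0.008,0],[0,0,0]],
    [[0.16,-0.009,0],[0,0,0]],
    [[0.19,-0.009,0],[0,0,0]],
    [[0.21,-0.009,0],[0,0,0]],
    [[0.23,-0.009,0],[0,0,0]],
    [[0.24,-0.009,0],[0,0,0]],
    [[0.25,-0.009,0],[0,0,0]],
  ],
)

```text
time_s: 69.2
ee_pos: [0.4854, -0.2698, 0.1925]
tcp_rot: [0.698, 0.717, -0.0, 0.0]
contact_force: [0.6, -0.5, -0.3]
width: 0.0006
gripper_force: 0.3
```

Call:
step_arm(
  motion=[
    [[0.01,0,0],[0,0,0]],
    [[0.02,0,0],[0,0,0]],
    [[0.02,0,0],[0,0,0]],
  ],
)

```text
time_s: 69.5
ee_pos: [0.4853, -0.264, 0.1926]
tcp_rot: [0.697, 0.717, 0.0, -0.0]
contact_force: [-0.3, 0.2, 0.2]
width: 0.0006
gripper_force: 0.0
```

```bash
python3 - <<'E'
from h import *
rel()
for n in ['scene','top']:
    p=grab_frame(n)
    print(n,*[(o,np.round(d['point'],4).tolist(),round(d['score'],2)) for o in ['handle_grip'] for d in tip_of(p,o)[:1]])
E
```

```text
t 69.5 tcp [ 0.4853 -0.264   0.1926] yang 1.59 w 0.0006 F [-0.324   0.1739  0.1536] g 0.0 q7 0.18
scene ('handle_grip', [0.4812, -0.2411, 0.2295], 0.46)
top ('handle_grip', [0.488, -0.2327, 0.2267], 0.41)
```

Call:
step_arm(
  motion=[
    [[0.01,0,0],[0,0,0]],
    [[0.02,0,0],[0,0,0]],
    [[0.02,0,0],[0,0,0]],
  ],
)

```text
time_s: 70.0
ee_pos: [0.4853, -0.2589, 0.1927]
tcp_rot: [0.697, 0.717, 0.0, -0.0]
contact_force: [0.4, -0.7, -0.2]
width: 0.0002
gripper_force: 0.0
```

Call:
step_arm(
  motion=[
    [[0.008,0,0],[0,0,0]],
    [[0.014,0,0],[0,0,0]],
    [[0.014,0,0],[0,0,0]],
  ],
)

```text
time_s: 70.3
ee_pos: [0.4851, -0.2572, 0.1927]
tcp_rot: [0.698, 0.716, -0.0, 0.001]
contact_force: [1.2, -4.0, -1.0]
width: 0.0006
gripper_force: 1.8
```

Call:
step_arm(
  motion=[
    [[0.006,0,0],[0,0,0]],
    [[0.012,0,0],[0,0,0]],
    [[0.012,0,0],[0,0,0]],
  ],
)

```text
time_s: 70.6
ee_pos: [0.485, -0.2567, 0.1928]
tcp_rot: [0.698, 0.716, -0.001, 0.002]
contact_force: [1.8, -10.6, -2.9]
width: 0.0004
gripper_force: 4.6
```

```bash
python3 - <<'E'
from h import *
rel()
for k in range(2):
 for n in ['scene','top']:
    p=grab_frame(n)
    print(n,*[(o,np.round(d['point'],4).tolist(),round(d['score'],2)) for o in ['handle_grip'] for d in tip_of(p,o)[:1]])
E
```

```text
t 70.6 tcp [ 0.485  -0.2567  0.1928] yang 1.41 w 0.0004 F [  1.8242 -10.5776  -2.8774] g 4.6 q7 0.16
scene ('handle_grip', [0.4785, -0.2417, 0.2289], 0.52)
top ('handle_grip', [0.5231, 0.4678, 0.1302], 0.5)
scene ('handle_grip', [0.4794, -0.2403, 0.2298], 0.56)
top ('handle_grip', [0.507, -0.1221, 0.062], 0.65)
```

Call:
step_arm(
  motion=[
    [[0.01,0,0],[0,0,0]],
    [[0.02,0,0],[0,0,0]],
    [[0.02,0,0],[0,0,0]],
  ],
)

```text
time_s: 71.3
ee_pos: [0.4849, -0.2562, 0.193]
tcp_rot: [0.699, 0.715, -0.003, 0.004]
contact_force: [3.4, -21.1, -4.8]
width: 0.0005
gripper_force: 9.5
```

Call:
step_arm(
  motion=[
    [[-0.06,0,0],[0,0,0]],
    [[-0.15,0,0],[0,0,0]],
    [[-0.15,0,-0.15],[0,0,0]],
    [[-0.2,0,-0.35],[0,0,0]],
    [[-0.4,0,-0.5],[0,0,0]],
    [[-0.6,0,-0.5],[0,0,0]],
    [[-0.6,0,-0.5],[0,0,0]],
    [[-0.6,0,-0.5],[0,0,0]],
  ],
)

```text
time_s: 72.1
ee_pos: [0.4883, -0.3995, 0.3165]
tcp_rot: [0.698, 0.716, 0.001, -0.001]
contact_force: [-0.7, 1.1, -0.7]
width: 0.0002
gripper_force: 0.0
```

```bash
python3 - <<'E'
from h import *
rel()
a=cv2.imread('pics/scene0.png')
for k in range(3):
 for n in ['scene','top']:
    p=look(n,'f%d%s.png'%(k,n))
    print(n,*[(o,np.round(d['point'],4).tolist(),round(d['score'],2)) for o in ['handle_grip','bail_blue','bail_yellow','plate_blue'] for d in tip_of(p,o)[:1]])
# compare red handle pixels start vs now, in both views
def red(im):
    h=cv2.cvtColor(im,cv2.COLOR_BGR2HSV);m=((h[...,0]<6)|(h[...,0]>174))&(h[...,1]>190)&(h[...,2]>120);return m
for f0,f1,r in [('scene0','f2scene',(160,240,350,420)),('top0','f2top',(240,300,370,430))]:
    for f in (f0,f1):
        m=red(cv2.imread('pics/%s.png'%f))[r[0]:r[1],r[2]:r[3]];y,x=np.where(m);print(f,len(x),x.mean()+r[2],y.mean()+r[0],x.min()+r[2],x.max()+r[2],y.min()+r[0],y.max()+r[0])
c=[cv2.resize(cv2.imread('pics/%s.png'%f)[160:300,290:430],(400,600),interpolation=cv2.INTER_CUBIC) for f in ('scene0','f2scene')]
cv2.imwrite('pics/cmp.png',np.hstack(c))
E
```

```text
t 72.1 tcp [ 0.4883 -0.3995  0.3165] yang 1.39 w 0.0002 F [-0.7453  1.1185 -0.7008] g 0.0 q7 0.41
scene ('handle_grip', [0.48, -0.2405, 0.2275], 0.57) ('bail_blue', [0.4812, -0.0995, 0.1234], 0.64) ('bail_yellow', [0.5251, 0.4704, 0.136], 0.92) ('plate_blue', [0.4857, -0.0979, 0.077], 0.95)
top ('handle_grip', [0.4844, -0.2366, 0.2289], 0.61) ('bail_blue', [0.4776, -0.0936, 0.1251], 0.78) ('bail_yellow', [0.5233, 0.4661, 0.1327], 0.84) ('plate_blue', [0.4799, -0.1023, 0.0825], 0.72)
scene ('handle_grip', [0.4781, -0.2381, 0.2303], 0.6) ('bail_blue', [0.4798, -0.1023, 0.1226], 0.9) ('bail_yellow', [0.5217, 0.4704, 0.1387], 0.88) ('plate_blue', [0.4822, -0.0973, 0.0802], 0.84)
top ('handle_grip', [0.4875, -0.2356, 0.2273], 0.48) ('bail_blue', [0.4802, -0.0958, 0.1237], 0.98) ('bail_yellow', [0.5246, 0.4657, 0.1296], 0.98) ('plate_blue', [0.4809, -0.099, 0.0772], 0.8)
scene ('handle_grip', [0.5256, 0.4649, 0.0862], 0.74) ('bail_blue', [0.4786, -0.0967, 0.1266], 0.75) ('bail_yellow', [0.5234, 0.47, 0.1364], 0.81) ('plate_blue', [0.4811, -0.0961, 0.0819], 0.73)
top ('handle_grip', [0.487, -0.2373, 0.2284], 0.61) ('bail_blue', [0.4798, -0.0965, 0.1261], 0.61) ('bail_yellow', [0.525, 0.4674, 0.1295], 0.73) ('plate_blue', [0.4794, -0.1021, 0.0793], 0.86)
scene0 61 379.4918032786885 193.19672131147541 376 383 186 200
f2scene 60 379.51666666666665 193.16666666666666 376 383 186 200<stdin>:13: RuntimeWarning: Mean of empty slice.
  ret = ret.dtype.type(ret / rcount)
Traceback (most recent call last):
ValueError: zero-size array to reduction operation minimum which has no identity
```

The handle's pixels match the initial shut position exactly, so it's at its stop; robot is clear of everything.

```bash
python3 -c "
from plant import *
print(hand_in())"
```

```text
the job is handed in; nothing more can be done
None
```

The changeover is finished and handed in at about 72 s: yellow plate on the free hook, all four jars in their holes, blue plate flat on the pin shoulders, clamp handle shut at its stop. The clamp handle slipped from the fingers three times, so I pushed it instead, and I had to find again one jar that was knocked aside.

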